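# Dock the keyed medicine bottle in its sloping stand and lock it

## Task

Put the amber bottle that has a rib down its side into the cup of the sloping stand: turn it so that the rib matches the notch and push it fully home. Then turn bottle and cup together clockwise, seen from above, to the stop, and after that swing the stand's lock lever all the way over, away from the robot. Leave the other things on the table where they are.

Things in the scene. Friction and masses are not known exactly. Their poses are not given: they have to be found in the camera images.
- bottle: Ribbed bottle, amber glass, upright, 0.13 to 0.25 kg: round body 44 mm across, 72 high, neck 26 across; white cap 32 across, its straight side 88 to 116 mm above the underside (116 = total height). The rib, 12 mm wide, stands out to 30 mm from the axis, from 4 to 50 mm above the underside. Origin: centre of the underside; z up to the cap, x from the axis through the middle of the rib.
- collar_seat (a point): Floor centre of the white plastic cup, 62 mm above the table. z: cup's axis, out of the mouth, leaning 30 degrees to the stand's front; x: from the axis through the notch, turns with the cup. Cup 40 mm deep, bore 48, outside 64 across; notch 16 wide, reaching 36 mm from the axis, in a bulge reaching 41. Bottle home: its underside centre is here, z and x axes in line with these.
- collar (a joint): Turn of the cup on its axis, rad. Grows clockwise seen from above (looking into the mouth) to a hard stop at 1.571, where the notch points sideways at the lever (-y of the stand); at 0 it points uphill to the stand's rear. Starts between 0.15 and 0.65; friction 0.05 N m; stays where it is left. The rib has 2 mm of play on each side in the notch, so the bottle must turn up to 9 degrees further than the cup.
- stand: Wooden stand fixed to the table: base board 150 mm (x) by 200 mm (y from -130 to +70), 12 thick, a sloping 110 mm square plate with the cup, and the lock lever 100 mm to the -y side. Origin: on the table, straight under the cup's floor centre. -x is its front, roughly towards the robot; z up.
- lever_tip (a point): Centre of the black ball (26 mm across) on the lock lever, a 10 mm steel rod on a grey block (70 by 50, top 37 mm above the table). The ball is 80 mm from the hinge, which runs along the stand's y through (0, -100, 34) mm of stand. At the start it leans to the stand's front, about 104 mm above the table.
- lever (a joint): Swing of the lock lever, rad: near 0 leaning 0.5 rad to the stand's front (-x), 1.0 leaning 0.5 rad to its rear (+x), where it stops: locked. It moves with a push of about 1 N at the ball and stays where it is left.
- plain_bottle: Bystander: amber bottle without rib, 40 mm in diameter, 100 mm high with the same white cap 32 mm across. Origin: centre of the underside.
- thermometer: Bystander: white digital thermometer lying flat, 110 mm long, 20 mm wide, 12 mm thick. Origin: middle of the underside; x along its length to the steel tip.
- case: Bystander: glass thermometer lying half out of its blue plastic case, 150 mm long, 16 mm wide, 17 mm high. Origin: near the middle of the underside; x along its length.
- organizer: Bystander: green pill organizer with seven closed lids in a row, 154 by 40 by 26 mm high. Origin: centre of the underside; x along its length.
- spoon: Bystander: stainless steel spoon lying on the table, 150 mm long, x along its length.
- mug: Bystander: white mug, 76 mm in diameter, 82 mm high, with a handle on its +y side. Origin: centre of the underside.
There are look-alikes about, which are no part of the job. Leave any red or yellow look-alike of the stand alone.

How it is judged:
On the way, in this order (a step that is already met when the one before it is completed fails the run):
1. the bottle is fully home in the cup, rib in notch (underside within 7 mm of the cup's floor centre, axes within 8 degrees) (distance between bottle and collar_seat below 0.007 m and angle between the z axis of bottle and the z axis of collar_seat, either way round below 0.14 rad), for 0.2 s.
2. with the bottle home, the cup is turned clockwise to its stop (joint collar above 1.38 rad) (all of step 1 and value of joint collar above 1.38 rad), for 0.2 s.
3. then the lock lever is swung over (joint lever above 0.85 rad) (all of step 2 and value of joint lever above 0.85 rad), for 0.2 s.
At the end, for the whole second after the job is handed in: The ribbed bottle sits fully home in the cup (underside within 7 mm of the floor's centre, axes within 8 degrees), the cup is turned to its stop (above 1.38 of 1.571 rad), the lock lever is over (above 0.85 of 1.0 rad) and the bottle is at rest (all of step 3 and linear speed of bottle below 0.02 m/s); the robot touches nothing.
It fails at once if another thing on the table (round bottle, thermometer, case, organizer, spoon or mug) is moved more than 25 mm (distance of any of plain_bottle, thermometer, case, organizer, spoon, mug from where it was at the start of the episode above 0.025 m).
It also fails if it takes over 56 s, if anything falls off the work surface, if the arm or the gripper's body presses on something with over 40 N, if the wrist force passes 120 N, or if a joint passes its speed limit or range.

## Robot

A 6-joint arm with a two-finger parallel gripper is mounted at the origin on the work surface. World frame = base frame: x ahead of the robot, y to its left, z up, the work surface at z = 0. Lengths are in m, angles in rad, forces in N, time in s.
With the tool pointing down it reaches from about 0.4 to 0.825 m from the base axis. Payload 7 kg.
Tool frame: the origin (TCP) lies midway between the tips of the shut fingers; the grasp point (between the pads) lies 19 mm behind it; z points along the fingers, y is the direction in which the jaws open and shut (so a half turn about z gives the same grasp; the last joint's range is limited). The gripper opens to 88 mm and grips with 3 to 60 N. Pads are 19 mm wide; open, the fingers measure 130 mm over their backs; the gripper's body (78 mm by 193 mm) begins 47 mm behind the grasp point.
Start: joints at [-0.842, 0.359, 0.012, 0, -1.224, -0.288], TCP at [0.288, -0.61, 0.227] pointing down, gripper open.
Joint ranges: [-3.07, 3.07], [-1.43, 2.12], [-1.02, 1.25], [-3.03, 1.67], [-3.05, -0], [-3.03, 3.03]. Speed limits (rad/s): [2.39, 2.39, 3.01, 3.14, 3.14, 3.14].

## Interface

Orientations are given as a unit quaternion [w, x, y, z].
In Python, from plant import env gives the robot as it stands.
- The arm moves only by the tool step_arm, never from a script. Its argument "deltas" is a list of rows, each a list of 3 entries, a list of its own where there are three numbers: the opening in per cent of the stroke, from 0 (shut) to 100 (fully open), then the shift along the tool's x, y, z each as a share of 30 cm, from -1 to 1, then the turn, a rotation vector about the tool's x, y, z each as a share of 90 degrees, from -1 to 1. A call has 1 to 8 rows; each row is the pose to reach, as a shift and turn from the pose measured when the call began, along the tool's axes at that moment; what a row does not reach only later rows make up. A row lasts 1/8 s, in which the tool goes at most 62.5 mm and 10.7 degrees, less where a joint would pass 70% of its speed; a pose out of reach is approached as far as the arm can. A call with a number of a shift or a turn outside -1 to 1 is refused whole. A call with a gripper value outside its range is refused whole. The fingers move at their own pace and stop on an object; the grip force is fixed at half the most. Time passes only in rows, so rows that repeat a pose let the fingers close. It gives the time, the measured TCP pose, the force and the opening at its end, in the units of the state.
- env.read_state(): the state, without advancing time (a new reading comes with each control period).
- env.capture(name): name is "scene" or "top"; returns a dict with "image" (400x640x3 uint8, blue, green, red), "fx", "fy", "cx", "cy" (pixels), "k1" (the pictures are not rectified: a ray, as slopes to the right and down, at radius r is drawn at 1 + k1 r^2 times it, then the intrinsics apply), "world_to_cam" (4x4, takes a point from world to camera coordinates). Camera axes: x right, y down, z forward; pixel columns grow to the right and rows downward; lengths in m; the calibration is good to about 2 mm. A picture is of the moment at which its call begins. There is no depth.
- env.close_job(): hands the job in, once; it reports no verdict.
The state is a dict: "clock": time; "joints": joint angles; "dq": joint speeds; "joint_efforts": joint torques, N m; "tool_pos": TCP position; "eef_rot": TCP orientation; "contact_force": force on the tool from outside, world axes, zero at the start; "torque": the same for the moment, N m; "grip_width": finger opening in m.
Only numpy, scipy, OpenCV 4.12 (cv2) and the standard library are available. Lean on these libraries where they do the work, as an engineer would, in place of code of your own. Each camera call takes 0.05 s, during which the arm holds its last target.

## Working session

There is one attempt and no reset: what is moved stays moved. The work goes in short steps, Python scripts to look and compute and a tool call to move; the robot and the scene stay as the last step left them, time stands still between calls to the robot, and variables do not carry over. Pictures are saved under pics/ and viewed, and the job is handed in when it is done.

Besides the shell and the picture viewer there is one more tool, called after "Request:" as name(argument=value, ...) on one line, values as JSON. step_arm: Moves the arm, as the interface text tells. Its arguments: {"type":"object","properties":{"deltas":{"type":"array"}},"required":["deltas"]}

```bash
ls; mkdir -p pics
python3 - <<'E'
from plant import env
import cv2
s=env.read_state();print({k:(v if not hasattr(v,'round') else v) for k,v in s.items()})
for n in ["scene","top"]:
    c=env.capture(n);cv2.imwrite(f"pics/{n}0.png",c["image"]);print(n,c["fx"],c["fy"],c["cx"],c["cy"],c["k1"],c["world_to_cam"])
E
```

```text
pics
{'clock': 0.0, 'joints': array([-8.41909618e-01,  3.59404648e-01,  1.10755424e-02, -3.66292050e-04,
       -1.22407677e+00, -2.88079374e-01]), 'dq': array([ 0.00177848, -0.00122151,  0.00022607,  0.00054513,  0.00104955,
        0.00229256]), 'joint_efforts': array([-7.88811303e-04, -5.82711804e+01,  2.93048912e+01,  6.99688956e+00,
        6.85538747e-03, -1.83685670e-04]), 'tool_pos': array([ 0.28777067, -0.6100577 ,  0.22561554]), 'eef_rot': array([-2.41393914e-04, -2.18562604e-01,  9.75822582e-01,  7.86790341e-04]), 'contact_force': array([ 0.27486269, -0.37672891,  0.06760689]), 'torque': array([ 0.02156573,  0.06133296, -0.00511484]), 'grip_width': 0.08771546369989087}
scene 368.11859484728046 368.11859484728046 323.7115024230749 203.59727432887493 -0.08426979102463937 [[ 0.71145722  0.7025349  -0.01653316 -0.36464493]
 [ 0.47040258 -0.49359153 -0.73149765 -0.13054551]
 [-0.52206326  0.51265204 -0.68164348  1.29830096]
 [ 0.          0.          0.          1.        ]]
top 409.3542973012925 409.3542973012925 321.4474811141589 198.30448333190245 -0.052533879712840306 [[ 0.06518309 -0.99787129 -0.00201119  0.00687357]
 [-0.97316097 -0.06312294 -0.22129896  0.51551628]
 [ 0.22070092  0.01638216 -0.97520394  1.04296899]
 [ 0.          0.          0.          1.        ]]
```

View pics/scene0.png

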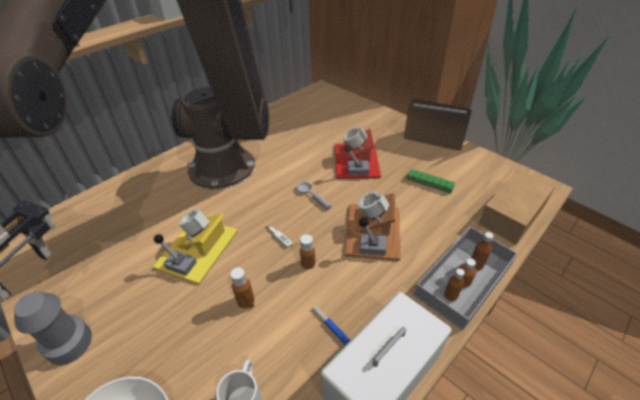

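View pics/top0.png

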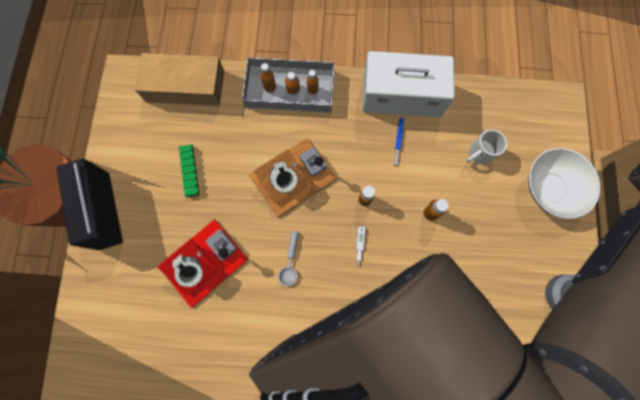

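The scene view shows a wooden stand at (373,225), with red and yellow look-alikes. There are two candidate amber bottles, at scene (307,252) and (242,288), which are (367,195) and (435,209) in top. Next I'll enlarge both bottles and the stand.

```bash
cat > h.py <<'E'
import numpy as np,cv2
from scipy.spatial.transform import Rotation as R
def KD(c):
    return np.array([[c["fx"],0,c["cx"]],[0,c["fy"],c["cy"]],[0,0,1.]]),np.array([c["k1"],0,0,0,0.])
def ray(c,uv):
    # calibration: ray drawn at slopes*(1+k1 r^2): same as OpenCV k1
    K,D=KD(c);p=cv2.undistortPoints(np.array([[uv]],float),K,D)[0,0]
    T=np.array(c["world_to_cam"]);d=T[:3,:3].T@np.array([p[0],p[1],1]);o=-T[:3,:3].T@T[:3,3]
    return o,d/np.linalg.norm(d)
def onz(c,uv,z):
    o,d=ray(c,uv);return o+d*(z-o[2])/d[2]
def proj(c,P):
    K,D=KD(c);T=np.array(c["world_to_cam"]);return cv2.projectPoints(np.atleast_2d(np.array(P,float)),cv2.Rodrigues(T[:3,:3])[0],T[:3,3],K,D)[0][:,0]
def tri(c1,u1,c2,u2):
    o1,d1=ray(c1,u1);o2,d2=ray(c2,u2)
    t=np.linalg.lstsq(np.c_[d1,-d2],o2-o1,rcond=None)[0];a=o1+t[0]*d1;b=o2+t[1]*d2
    return (a+b)/2,np.linalg.norm(a-b)
E
python3 - <<'E'
import cv2,numpy as np
s=cv2.imread("pics/scene0.png");t=cv2.imread("pics/top0.png")
def cr(im,x,y,w,h,f):return cv2.resize(im[y:y+h,x:x+w],None,fx=f,fy=f,interpolation=cv2.INTER_CUBIC)
cv2.imwrite("pics/bot.png",np.vstack([np.hstack([cr(s,220,260,45,50,6),cr(s,285,225,45,50,6)]),np.hstack([cr(t,415,190,45,40,6),cr(t,350,175,45,40,6)])]))
cv2.imwrite("pics/stand_s.png",cr(s,335,180,80,85,7))
cv2.imwrite("pics/stand_t.png",cr(t,242,130,105,90,6))
E
```

```text
(no output)
```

View pics/bot.png

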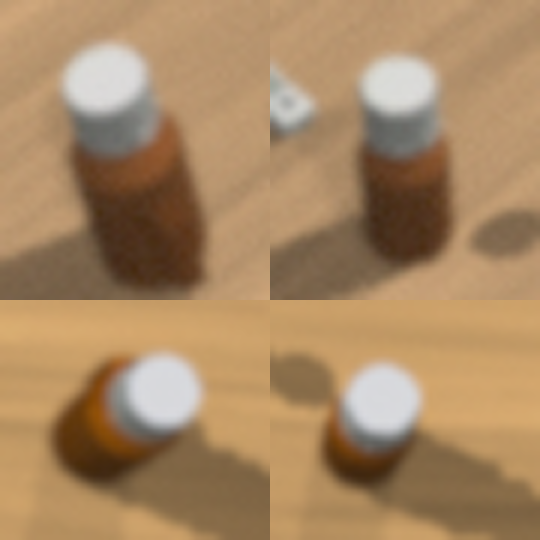

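View pics/stand_s.png

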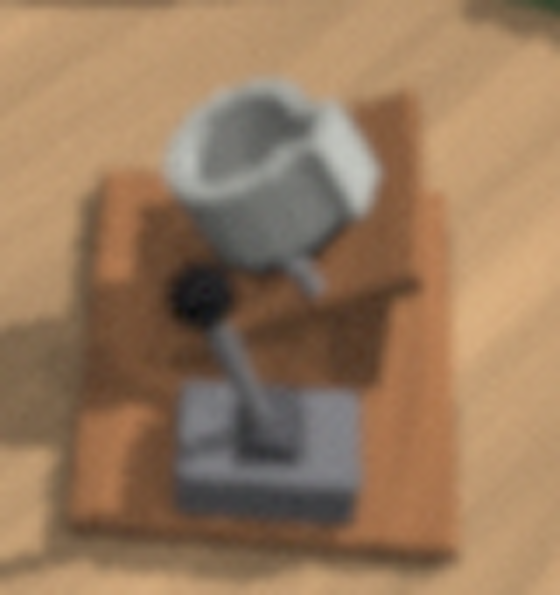

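View pics/stand_t.png

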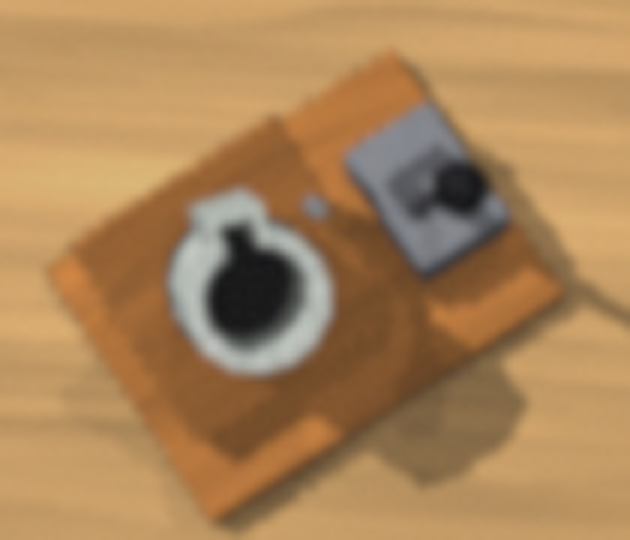

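The left bottle, scene (242,288) / top (435,209), has the wider, taller body and an uneven flank, so it should be the ribbed one. I'll confirm this by height and outline. The wooden stand is clear: cup notch uphill, lever ball to the front. Now measuring.

Run:
```python
from plant import env
from h import *
import pickle
S=env.capture("scene");T=env.capture("top");pickle.dump((S,T),open("c0.pkl","wb"))
def capc(c,box):
    x,y,w,h=box;im=c["image"][y:y+h,x:x+w].astype(int);hsv=cv2.cvtColor(im.astype(np.uint8),cv2.COLOR_BGR2HSV)
    m=((hsv[...,1]<70)&(hsv[...,2]>(190))).astype(np.uint8)
    n,l,st,ce=cv2.connectedComponentsWithStats(m);i=1+np.argmax(st[1:,4]);return ce[i]+[x,y],st[i]
for nm,bs,bt in [("left",(220,260,45,50),(415,190,45,40)),("right",(292,225,38,50),(350,175,45,40))]:
    a,sa=capc(S,bs);b,sb=capc(T,bt);print(nm,a,sa,b,sb,tri(S,a,T,b))
cs=[(307.5,138.3),(337,178.3),(277.8,217),(250,175)]
P=np.array([onz(T,u,0.012) for u in cs]);print(P.round(4));print(np.linalg.norm(P-np.roll(P,-1,0),axis=1))
cs2=[(350.0,204.8),(394.9,208.0),(400,260),(345.3,255.7)]
P=np.array([onz(S,u,0.012) for u in cs2]);print(P.round(4));print(np.linalg.norm(P-np.roll(P,-1,0),axis=1))
def ball(c,box):
    x,y,w,h=box;m=(c["image"][y:y+h,x:x+w].max(2)<45).astype(np.uint8);n,l,st,ce=cv2.connectedComponentsWithStats(m);i=1+np.argmax(st[1:,4]);return ce[i]+[x,y],st[i]
a,sa=ball(S,(350,210,30,25));b,sb=ball(T,(308,150,25,20));print(a,sa,b,sb,tri(S,a,T,b))
```

```text
left [236.9609375 272.046875 ] [ 10   7  15  11 128] [442.23893805 204.25663717] [ 22   9  12  12 113] (array([ 0.50527346, -0.26735494,  0.11731032]), np.float64(0.001529525110873608))
right [306.02150538 238.01075269] [ 8  9 13  9 93] [368.39823009 190.5840708 ] [ 12  10  13  12 113] (array([ 0.53247402, -0.08032316,  0.10173318]), np.float64(0.0003311281272786985))
[[0.7    0.0932 0.012 ]
 [0.5852 0.0009 0.012 ]
 [0.4634 0.1586 0.012 ]
 [0.5791 0.2485 0.012 ]]
[0.14727302 0.19931535 0.14650096 0.19686113]
[[0.4698 0.158  0.012 ]
 [0.5778 0.2413 0.012 ]
 [0.7073 0.0899 0.012 ]
 [0.5929 0.0009 0.012 ]]
[0.1363645  0.19924449 0.14491008 0.19958824]
[363.08510638 222.10638298] [10  9  8  8 47] [318.28571429 160.97619048] [ 7  8  8  7 42] (array([0.60234316, 0.05442175, 0.10753392]), np.float64(0.0002898563697921888))
```

Run:
```python
from h import *
import pickle
S,T=pickle.load(open("c0.pkl","rb"))
psi=0.663
xs=np.array([np.cos(psi),np.sin(psi),0]);ys=np.array([-np.sin(psi),np.cos(psi),0]);zs=np.array([0,0,1.])
O=np.array([0.5645,0.148,0])
a=-.5*xs+np.cos(np.pi/6)*zs   # cup axis
up=np.cos(np.pi/6)*xs+.5*zs   # uphill in rim plane
seat=O+.062*zs;rim=seat+.04*a
def onrim(c,uv):
    o,d=ray(c,uv);p=o+d*((rim-o)@a)/(d@a)-rim;return p@up,p@ys
for nm,c,box in [("top",T,(262,155,40,42)),("scene",S,(355,188,38,36))]:
    x,y,w,h=box;im=cv2.resize(c["image"][y:y+h,x:x+w],None,fx=6,fy=6,interpolation=cv2.INTER_CUBIC)
    hsv=cv2.cvtColor(im,cv2.COLOR_BGR2HSV)
    m=((hsv[...,1]<60)&(hsv[...,2]>(150 if nm=="top" else 175))).astype(np.uint8)
    cs,hi=cv2.findContours(m,cv2.RETR_CCOMP,cv2.CHAIN_APPROX_NONE)
    order=sorted(range(len(cs)),key=lambda i:-cv2.contourArea(cs[i]))[:2]
    cv2.drawContours(im,[cs[i] for i in order],-1,(0,0,255),1);cv2.imwrite(f"pics/rim_{nm}.png",im)
    for i in order:
        q=np.array([onrim(c,((p[0]+.5)/6-.5+x,(p[1]+.5)/6-.5+y)) for p in cs[i][:,0]])*1000
        # robust circle fit
        sel=np.ones(len(q),bool)
        for _ in range(8):
            A=np.c_[2*q[sel],np.ones(sel.sum())];s=np.linalg.lstsq(A,(q[sel]**2).sum(1),rcond=None)[0]
            r=np.sqrt(s[2]+s[0]**2+s[1]**2);d=np.hypot(*(q-s[:2]).T)-r;sel=np.abs(d)<max(1.5,np.percentile(abs(d),60))
        far=d>4
        th=np.degrees(np.arctan2(q[:,1]-s[1],q[:,0]-s[0]))
        print(nm,len(q),"c",s[:2].round(1),"r",r.round(1),"bulge n",far.sum(),"ang",np.sort(th[far])[[0,-1]] if far.any() else 0, "mean", th[far].mean() if far.any() else 0)
```

```text
top 490 c [7.2 2.5] r 35.7 bulge n 81 ang [-34.93348432   5.98480414] mean -12.51712777239222
top 344 c [6. 3.] r 23.8 bulge n 58 ang [-34.82563078   1.26785309] mean -16.0059442504822
scene 190 c [ 76.6 -19.3] r 35.7 bulge n 30 ang [-125.85898423  146.28664107] mean -39.55369854030247
scene 188 c [-4.   8.2] r 22.1 bulge n 0 ang 0 mean 0
```

View pics/rim_top.png

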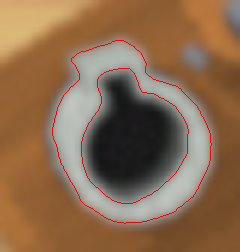

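View pics/rim_scene.png

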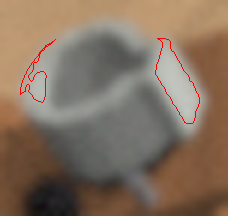

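```bash
cat > st.py <<'E'
from h import *
psi=0.663
xs=np.array([np.cos(psi),np.sin(psi),0]);ys=np.array([-np.sin(psi),np.cos(psi),0]);zs=np.array([0,0,1.])
O=np.array([0.5645,0.148,0])+.0069*xs+.003*ys
a=-.5*xs+np.cos(np.pi/6)*zs;up=np.cos(np.pi/6)*xs+.5*zs
seat=O+.062*zs;rim=seat+.04*a
E
python3 - <<'E'
from st import *
import pickle
S,T=pickle.load(open("c0.pkl","rb"))
al=-np.radians(15.5)
out=[]
for c,box in [(T,(240,130,110,95)),(S,(335,180,80,85))]:
    x,y,w,h=box;f=6;im=cv2.resize(c["image"][y:y+h,x:x+w],None,fx=f,fy=f,interpolation=cv2.INTER_CUBIC)
    def dr(P,col):
        q=((proj(c,P)-[x,y]+.5)*f-.5).astype(np.int32);cv2.polylines(im,[q],False,col,1)
    t=np.linspace(0,2*np.pi,60)
    for r,k in [(.024,(0,0,255)),(.032,(0,255,0))]:
        dr([rim+r*np.cos(i)*up+r*np.sin(i)*ys for i in t],k)
    dr([rim+.0*up,rim+.041*(np.cos(al)*up+np.sin(al)*ys)],(255,0,0))
    dr([O+sx*xs+sy*ys+.012*zs for sx,sy in [(-.075,-.13),(.075,-.13),(.075,.07),(-.075,.07),(-.075,-.13)]],(255,255,0))
    th=.5;hp=O-.1*ys+.034*zs
    dr([hp,hp+.08*(-np.sin(th)*xs+np.cos(th)*zs)],(255,0,255));th=.4
    dr([hp,hp+.08*(-np.sin(th)*xs+np.cos(th)*zs)],(255,0,255))
    cv2.imwrite("pics/ov%d.png"%len(out),im);out.append(0)
print(O)
E
```

```text
[0.56809178 0.15461129 0.        ]
```

View pics/ov0.png

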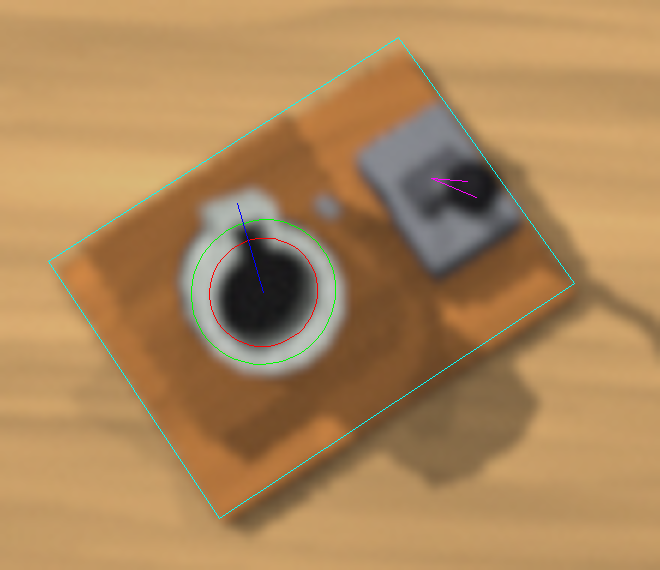

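View pics/ov1.png

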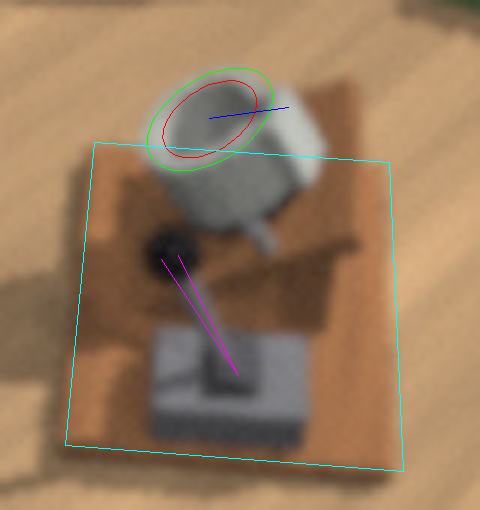

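Run:
```python
from st import *
import pickle
S,T=pickle.load(open("c0.pkl","rb"))
rows=[]
for c,box in [(T,(264,157,36,38)),(S,(354,186,38,40))]:
    x,y,w,h=box;f=10;im=cv2.resize(c["image"][y:y+h,x:x+w],None,fx=f,fy=f,interpolation=cv2.INTER_CUBIC)
    im2=im.copy()
    def dr(P,col):
        q=((proj(c,P)-[x,y]+.5)*f-.5).astype(np.int32);cv2.polylines(im2,[q],False,col,1)
    t=np.linspace(0,2*np.pi,60)
    for r,k,cc in [(.024,(0,0,255),rim),(.032,(0,255,0),rim),(.024,(255,0,0),seat),(.032,(255,0,255),seat)]:
        dr([cc+r*np.cos(i)*up+r*np.sin(i)*ys for i in t],k)
    p=np.hstack([im,im2]);rows.append(cv2.copyMakeBorder(p,0,400-p.shape[0],0,760-p.shape[1],cv2.BORDER_CONSTANT))
cv2.imwrite("pics/z0.png",rows[0]);cv2.imwrite("pics/z1.png",rows[1])
```

```text
(no output)
```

View pics/z0.png

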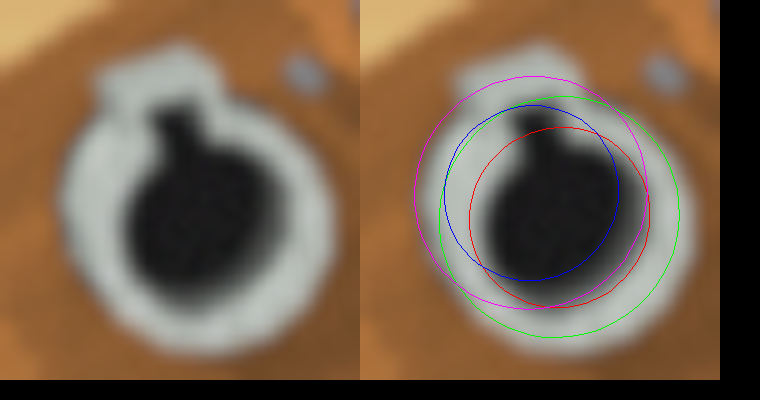

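View pics/z1.png

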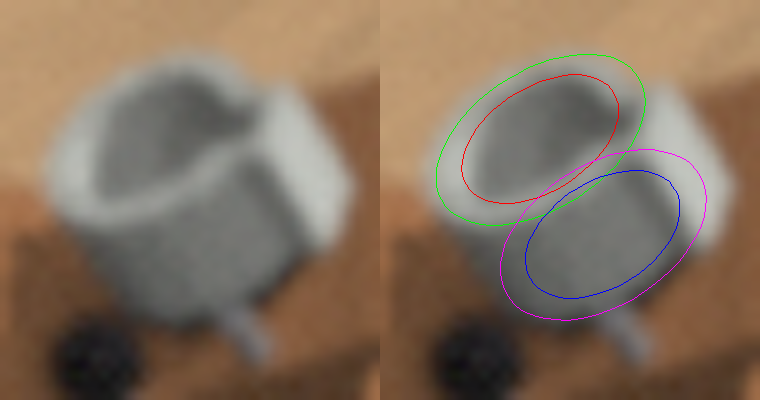

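```bash
sed -i 's/^O=.*/O=np.array([0.5657,0.1528,0])/' st.py
python3 - <<'E'
from st import *
import pickle
S,T=pickle.load(open("c0.pkl","rb"))
def onrim(c,uv):
    o,d=ray(c,uv);p=o+d*((rim-o)@a)/(d@a)-rim;return np.array([p@up,p@ys])
for u in [(150,110),(205,100),(177,97),(160,150),(204,140)]:
    q=onrim(T,(264+(u[0]+.5)/10-.5,157+(u[1]+.5)/10-.5))*1000;print(u,q.round(1),np.hypot(*q).round(1),np.degrees(np.arctan2(q[1],q[0])).round(1))
for u in [(225,95),(262,140),(250,125)]:
    q=onrim(S,(354+(u[0]+.5)/10-.5,186+(u[1]+.5)/10-.5))*1000;print(u,q.round(1),np.hypot(*q).round(1),np.degrees(np.arctan2(q[1],q[0])).round(1))
# bottle outline
rows=[]
for c,box in [(T,(417,192,36,36)),(S,(224,260,36,52))]:
    x,y,w,h=box;f=10;im=cv2.resize(c["image"][y:y+h,x:x+w],None,fx=f,fy=f,interpolation=cv2.INTER_CUBIC);im2=im.copy()
    def dr(P,col):
        q=((proj(c,P)-[x,y]+.5)*f-.5).astype(np.int32);cv2.polylines(im2,[q],False,col,1)
    t=np.linspace(0,2*np.pi,60);B=np.array([.5053,-.2674,0])
    for r,z,k in [(.022,0,(0,0,255)),(.022,.072,(0,255,0)),(.03,.004,(255,0,0)),(.03,.05,(255,255,0)),(.016,.116,(255,0,255))]:
        dr([B+[r*np.cos(i),r*np.sin(i),z] for i in t],k)
    p=np.hstack([im,im2]);cv2.imwrite("pics/b%d.png"%len(rows),p);rows.append(0)
E
```

```text
(150, 110) [34.4 -3.8] 34.6 -6.3
(205, 100) [ 28.8 -17.3] 33.6 -31.1
(177, 97) [ 33.4 -11.5] 35.4 -19.0
(160, 150) [24.1 -0.5] 24.1 -1.1
(204, 140) [ 20.  -11.6] 23.1 -30.1
(225, 95) [23.1  6.7] 24.1 16.1
(262, 140) [ 34.4 -17.1] 38.4 -26.4
(250, 125) [30.8 -9.3] 32.2 -16.8
```

View pics/b0.png

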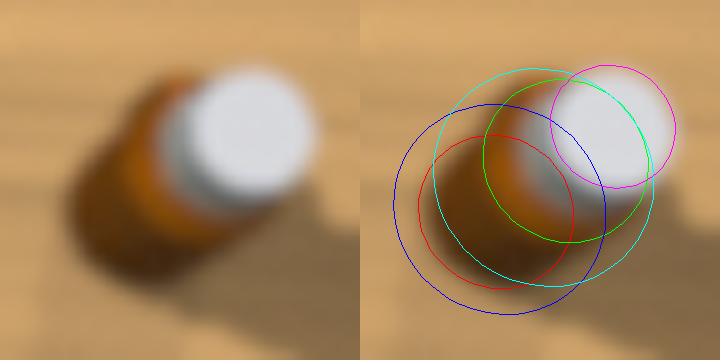

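View pics/b1.png

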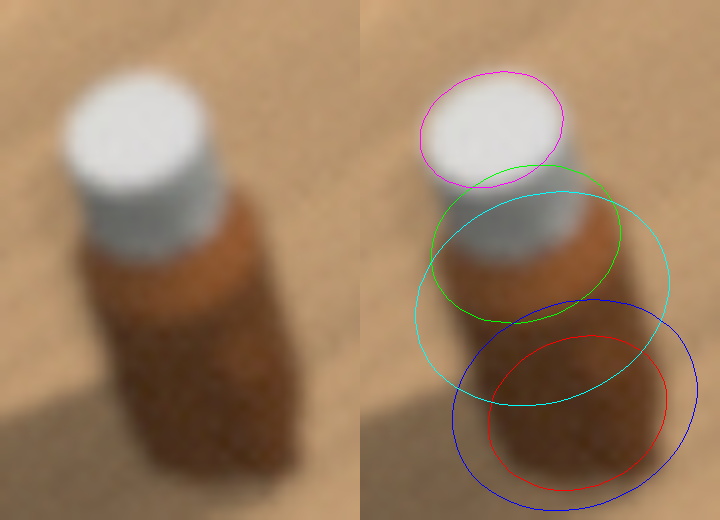

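Run:
```python
from plant import env
from h import *
acc=[0,0]
N=8
for i in range(N):
    for k,n in enumerate(["scene","top"]):
        acc[k]=acc[k]+env.capture(n)["image"].astype(float)/N
import pickle;pickle.dump(acc,open("avg.pkl","wb"))
o=[]
for im,(x,y,w,h),f in [(acc[0],(224,262,36,50),11),(acc[1],(417,192,36,36),11)]:
    c=im[y:y+h,x:x+w];c=np.clip((c/130),0,1)**.6*255
    o.append(cv2.resize(c.astype(np.uint8),None,fx=f,fy=f,interpolation=cv2.INTER_CUBIC))
H=550
cv2.imwrite("pics/enh.png",np.hstack([cv2.copyMakeBorder(p,0,H-p.shape[0],0,0,cv2.BORDER_CONSTANT) for p in o]))
```

```text
(no output)
```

View pics/enh.png

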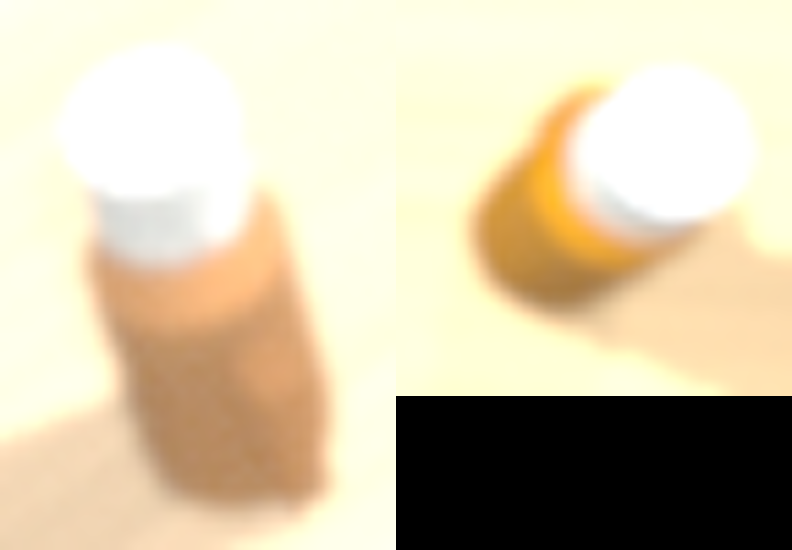

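Run:
```python
from h import *
import pickle
S,T=pickle.load(open("c0.pkl","rb"))
for B in ([.5053,-.2674,0],[.5045,-.2685,0]):
  for u,z in [((265,370),.05),((240,355),.05),((285,362),.05),((290,508),.004),((325,488),.004),((305,498),.004)]:
    p=onz(S,(224+(u[0]+.5)/11-.5,262+(u[1]+.5)/11-.5),z)-B
    print(u,z,(p*1000).round(1),np.hypot(*p[:2]).round(4),np.degrees(np.arctan2(p[1],p[0])).round(1))
# predictions
  for ang in (-30,-40,-50,-60,-70):
    A=np.radians(ang);d=np.array([np.cos(A),np.sin(A),0]);n=np.array([-d[1],d[0],0])
    P=[B+d*r+n*w+np.array([0,0,z]) for r,w,z in [(.026,0,.05),(.03,-.006,.004),(.03,.006,.004)]]
    print(ang,[tuple(((q-[224,262]+.5)*11-.5).round().astype(int)) for q in proj(S,P)])
```

```text
(265, 370) 0.05 [23.3 -0.3 50. ] 0.0233 -0.7
(240, 355) 0.05 [16.4 -1.8 50. ] 0.0165 -6.2
(285, 362) 0.05 [24.7  3.9 50. ] 0.025 9.1
(290, 508) 0.004 [26.3 -5.1  4. ] 0.0267 -10.9
(325, 488) 0.004 [27.8  3.5  4. ] 0.028 7.1
(305, 498) 0.004 [26.6 -1.2  4. ] 0.0266 -2.6
-30 [(np.int64(215), np.int64(405)), (np.int64(226), np.int64(542)), (np.int64(280), np.int64(529))]
-40 [(np.int64(193), np.int64(408)), (np.int64(202), np.int64(542)), (np.int64(257), np.int64(537))]
-50 [(np.int64(172), np.int64(408)), (np.int64(179), np.int64(537)), (np.int64(232), np.int64(541))]
-60 [(np.int64(152), np.int64(405)), (np.int64(157), np.int64(530)), (np.int64(208), np.int64(542))]
-70 [(np.int64(133), np.int64(399)), (np.int64(139), np.int64(519)), (np.int64(184), np.int64(539))]
(265, 370) 0.05 [24.1  0.8 50. ] 0.0241 1.9
(240, 355) 0.05 [17.2 -0.7 50. ] 0.0173 -2.3
(285, 362) 0.05 [25.5  5.  50. ] 0.026 11.2
(290, 508) 0.004 [27.1 -4.   4. ] 0.0274 -8.3
(325, 488) 0.004 [28.6  4.6  4. ] 0.0289 9.1
(305, 498) 0.004 [27.4 -0.1  4. ] 0.0274 -0.2
-30 [(np.int64(208), np.int64(405)), (np.int64(219), np.int64(543)), (np.int64(274), np.int64(530))]
-40 [(np.int64(187), np.int64(409)), (np.int64(195), np.int64(542)), (np.int64(250), np.int64(538))]
-50 [(np.int64(165), np.int64(409)), (np.int64(172), np.int64(538)), (np.int64(226), np.int64(542))]
-60 [(np.int64(145), np.int64(406)), (np.int64(151), np.int64(530)), (np.int64(202), np.int64(543))]
-70 [(np.int64(126), np.int64(399)), (np.int64(133), np.int64(519)), (np.int64(178), np.int64(540))]
```

```bash
cat > mv.py <<'E'
from st import *
from plant import env
def rot(s=None):
    s=s or env.read_state();q=s["eef_rot"];return R.from_quat([q[1],q[2],q[3],q[0]]).as_matrix()
def goal(p,Rt=None):
    s=env.read_state();R0=rot(s)
    if Rt is None:Rt=R0
    d=R0.T@(np.array(p)-s["tool_pos"])/.3;w=R.from_matrix(R0.T@Rt).as_rotvec()/(np.pi/2)
    print("shift",d.round(3).tolist(),"turn",w.round(3).tolist(),"| rows needed",np.ceil(np.linalg.norm(d)*.3/.0625),np.ceil(np.linalg.norm(w)*90/10.7))
def Rdown(phi):  # tool x azimuth phi deg, pointing down
    return (R.from_euler('z',phi,degrees=True)*R.from_euler('x',180,degrees=True)).as_matrix()
def Rcup(al,phi): # bottle rib at angle al deg in cup (neg = clockwise), grasped with phi-rib offset
    A=np.radians(al);x=np.cos(A)*up+np.sin(A)*ys;Rb=np.c_[x,np.cross(a,x),a]
    return Rb@Rdown(phi)
def stt():
    s=env.read_state();print("t",round(s["clock"],2),"j",s["joints"].round(3),"p",s["tool_pos"].round(4),"F",s["contact_force"].round(1),"M",s["torque"].round(2),"w",round(s["grip_width"],4))
    M=rot(s);print("x az",np.degrees(np.arctan2(M[1,0],M[0,0])).round(1),"z",M[:,2].round(3))
E
python3 -c "
from mv import *
stt();goal([.505,-.268,.22])"
```

```text
t 1.0 j [-0.842  0.359  0.012 -0.    -1.224 -0.288] p [ 0.2879 -0.6105  0.2266] F [-0.3  0.1 -0.3] M [ 0.03 -0.03 -0.02] w 0.0877
x az -154.7 z [ 0.  0. -1.]
shift [-1.141, 0.724, 0.022] turn [0.0, 0.0, 0.0] | rows needed 7.0 0.0
```

Request:
step_arm(deltas=[[100, [-0.9, 0.57, 0], [0, 0, 0.2]], [100, [-0.9, 0.57, 0], [0, 0, 0.2]], [100, [-0.9, 0.57, 0], [0, 0, 0.2]], [100, [-0.9, 0.57, 0], [0, 0, 0.2]], [100, [-0.9, 0.57, 0], [0, 0, 0.2]], [100, [-0.9, 0.57, 0], [0, 0, 0.2]]])

```text
clock: 1.75
tool_pos: [0.4611, -0.3377, 0.227]
eef_rot: [0.001, -0.065, 0.998, -0.0]
contact_force: [-0.1, 0.3, 1.3]
grip_width: 0.0876
```

```bash
python3 -c "
from mv import *
stt();goal([.505,-.268,.22])"
```

```text
t 1.75 j [-0.29   0.189 -0.221 -0.    -1.16  -1.15 ] p [ 0.4611 -0.3377  0.227 ] F [-0.1  0.3  1.3] M [-0.01 -0.    0.04] w 0.0876
x az -172.5 z [ 0.001 -0.    -1.   ]
shift [-0.175, 0.211, 0.023] turn [0.0, 0.0, 0.0] | rows needed 2.0 0.0
```

Request:
step_arm(deltas=[[100, [-0.175, 0.211, 0.02], [0, 0, -0.917]], [100, [-0.175, 0.211, 0.02], [0, 0, -0.917]], [100, [-0.175, 0.211, 0.02], [0, 0, -0.917]], [100, [-0.175, 0.211, 0.02], [0, 0, -0.917]], [100, [-0.175, 0.211, 0.02], [0, 0, -0.917]], [100, [-0.175, 0.211, 0.02], [0, 0, -0.917]], [100, [-0.175, 0.211, 0.02], [0, 0, -0.917]], [100, [-0.175, 0.211, 0.02], [0, 0, -0.917]]])

```text
clock: 2.75
tool_pos: [0.5046, -0.2687, 0.2211]
eef_rot: [-0.0, 0.709, -0.705, 0.0]
contact_force: [0.3, 0.1, 0.0]
grip_width: 0.0875
```

```bash
python3 -c "
from mv import *
stt();goal([.505,-.268,.082],Rdown(-90))
c=env.capture('scene');cv2.imwrite('pics/s1.png',cv2.resize(c['image'][150:350,130:330],None,fx=3,fy=3))"
```

```text
t 2.75 j [-0.147  0.193 -0.23  -0.    -1.147  0.152] p [ 0.5046 -0.2687  0.2211] F [0.3 0.1 0. ] M [0.04 0.12 0.02] w 0.0875
x az -89.7 z [ 0.001 -0.    -1.   ]
shift [-0.002, -0.001, 0.464] turn [-0.001, -0.0, 0.003] | rows needed 3.0 1.0
```

View pics/s1.png

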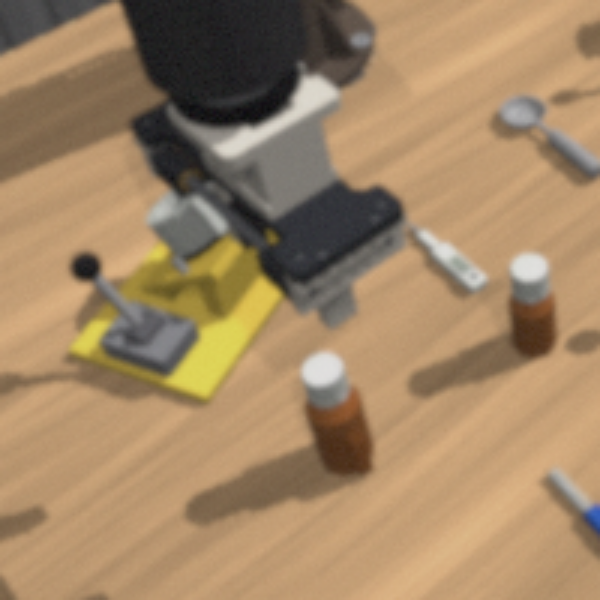

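The view shows the open gripper above and behind the ribbed bottle (crop 325,375) and clear of the yellow stand. Next I'll go down and grip the cap.

Request:
step_arm(deltas=[[100, [0, 0, 0.2], [0, 0, 0]], [100, [-0.002, -0.001, 0.35], [0, 0, 0.003]], [100, [-0.002, -0.001, 0.464], [0, 0, 0.003]], [100, [-0.002, -0.001, 0.464], [0, 0, 0.003]], [30, [-0.002, -0.001, 0.464], [0, 0, 0.003]], [0, [-0.002, -0.001, 0.464], [0, 0, 0.003]], [0, [-0.002, -0.001, 0.464], [0, 0, 0.003]], [0, [-0.002, -0.001, 0.464], [0, 0, 0.003]]])

```text
clock: 3.8
tool_pos: [0.5054, -0.2682, 0.0826]
eef_rot: [-0.001, 0.709, -0.705, 0.001]
contact_force: [-0.7, 0.3, -0.5]
grip_width: 0.0529
```

```bash
python3 -c "
from mv import *
stt();goal([.505,-.268,.25],Rdown(-90))"
```

```text
t 3.8 j [-0.146  0.325 -0.403  0.    -0.841  0.152] p [ 0.5054 -0.2682  0.0826] F [-0.7  0.3 -0.5] M [0.03 0.13 0.01] w 0.0529
x az -89.7 z [ 0.002 -0.    -1.   ]
shift [-0.0, 0.0, -0.558] turn [-0.001, -0.0, 0.004] | rows needed 3.0 1.0
```

Request:
step_arm(deltas=[[0, [0, 0, 0], [0, 0, 0]], [0, [0, 0, 0], [0, 0, 0]], [0, [0, 0, 0], [0, 0, 0]], [0, [0, 0, 0], [0, 0, 0]], [0, [0, 0, -0.2], [0, 0, 0]], [0, [0, 0, -0.4], [0, 0, 0]], [0, [0, 0, -0.55], [0, 0, 0]], [0, [0, 0, -0.55], [0, 0, 0]]])

```text
clock: 4.8
tool_pos: [0.5068, -0.2687, 0.2516]
eef_rot: [-0.002, 0.709, -0.705, 0.004]
contact_force: [0.0, -0.6, -2.7]
grip_width: 0.0314
```

Run:
```python
from mv import *
stt()
for n in ['scene','top']:
    c=env.capture(n);cv2.imwrite(f'pics/{n}2.png',c['image'])
```

```text
t 4.8 j [-1.460e-01  1.710e-01 -1.860e-01  1.000e-03 -1.204e+00  1.520e-01] p [ 0.5068 -0.2687  0.2516] F [ 0.  -0.6 -2.7] M [ 0.1   0.07 -0.04] w 0.0314
x az -89.7 z [ 0.009 -0.002 -1.   ]
```

View pics/scene2.png

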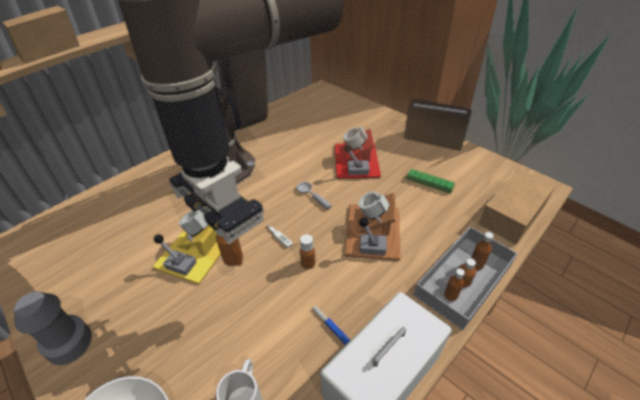

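View pics/top2.png

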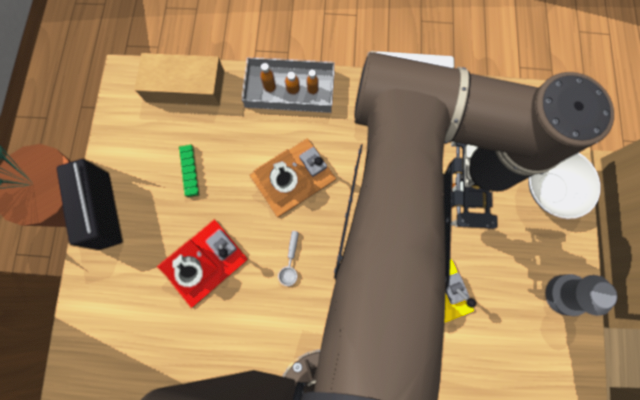

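```bash
python3 -c "
from mv import *
print('seat',seat,'a',a)
goal([.50,-.02,.26],Rcup(-17,-89.7))
print(seat+.2*a);goal(seat+.2*a,Rcup(-17,-89.7))"
```

```text
seat [0.5657 0.1528 0.062 ] a [-0.39407466 -0.30774203  0.8660254 ]
shift [-0.826, 0.011, -0.043] turn [0.297, -0.153, -0.228] | rows needed 4.0 4.0
[0.48688507 0.09125159 0.23520508]
shift [-1.197, 0.053, 0.04] turn [0.297, -0.153, -0.228] | rows needed 6.0 4.0
```

Request:
step_arm(deltas=[[0, [-0.15, 0, -0.04], [0, 0, 0]], [0, [-0.3, 0, -0.04], [0.05, -0.02, -0.04]], [0, [-0.47, 0, -0.04], [0.12, -0.06, -0.09]], [0, [-0.64, 0.01, -0.04], [0.18, -0.09, -0.14]], [0, [-0.82, 0.01, -0.04], [0.24, -0.12, -0.18]], [0, [-0.9, 0.02, -0.03], [0.297, -0.153, -0.228]], [0, [-0.9, 0.02, -0.03], [0.297, -0.153, -0.228]]])

```text
clock: 5.78
tool_pos: [0.4949, 0.0026, 0.2539]
eef_rot: [-0.246, 0.798, -0.545, 0.077]
contact_force: [0.7, -1.2, -1.1]
grip_width: 0.0316
```

```bash
python3 -c "
from mv import *
stt()
goal(seat+.16*a,Rcup(-17,-89.7))"
```

```text
t 5.78 j [ 0.204 -0.169 -0.505 -0.32  -0.785  0.344] p [0.4949 0.0026 0.2539] F [ 0.7 -1.2 -1.1] M [-1.39  1.72 -0.07] w 0.0316
x az -66.5 z [ 0.391  0.309 -0.867]
shift [-0.269, -0.033, 0.268] turn [0.002, 0.001, -0.0] | rows needed 2.0 1.0
```

Request:
step_arm(deltas=[[0, [-0.14, -0.017, 0.06], [0, 0, 0]], [0, [-0.269, -0.033, 0.16], [0, 0, 0]], [0, [-0.269, -0.033, 0.268], [0, 0, 0]], [0, [-0.269, -0.033, 0.268], [0, 0, 0]]])

```text
clock: 6.28
tool_pos: [0.5017, 0.1035, 0.1972]
eef_rot: [-0.243, 0.799, -0.545, 0.075]
contact_force: [-0.4, -0.2, -2.1]
grip_width: 0.0315
```

```bash
cat > look.py <<'E'
import sys
from mv import *
stt();k=sys.argv[1]
M=rot();p=env.read_state()["tool_pos"]
# bottle estimate in cup coords
b=p+.0826*M[:,2];v=(b-seat);print("bottle base rel seat up/y/a mm",(np.array([v@up,v@ys,v@a])*1000).round(1),"axis err deg",np.degrees(np.arccos(np.clip(-M[:,2]@a,-1,1))).round(2))
c=env.capture('scene');x,y,w,h=330,150,90,80;f=8
im=cv2.resize(c['image'][y:y+h,x:x+w],None,fx=f,fy=f,interpolation=cv2.INTER_CUBIC);cv2.imwrite(f'pics/sc_{k}.png',im)
c=env.capture('top');cv2.imwrite(f'pics/tp_{k}.png',c['image'])
E
python3 look.py a
```

```text
t 6.28 j [ 0.528 -0.128 -0.687 -0.144 -0.507 -0.048] p [0.5017 0.1035 0.1972] F [-0.4 -0.2 -2.1] M [-1.3   1.75 -0.  ] w 0.0315
x az -66.6 z [ 0.385  0.305 -0.871]
bottle base rel seat up/y/a mm [-3.2  0.8 74.8] axis err deg 0.6
```

View pics/sc_a.png

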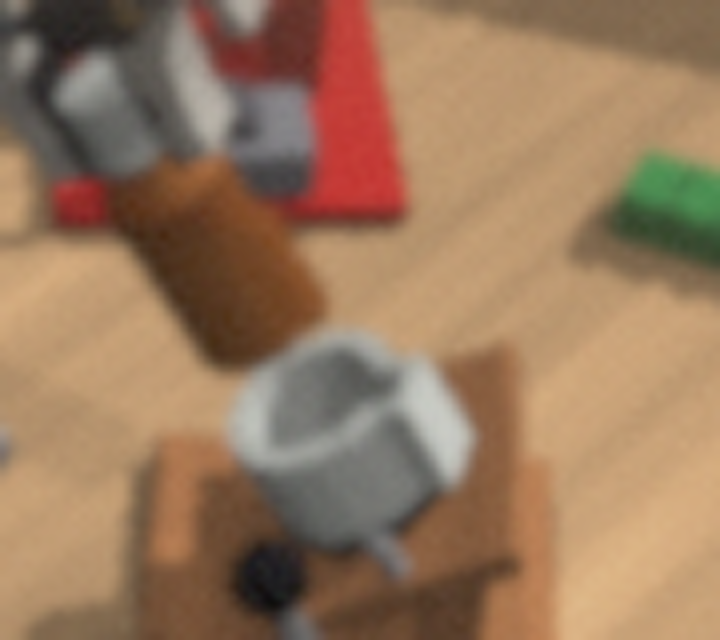

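View pics/tp_a.png

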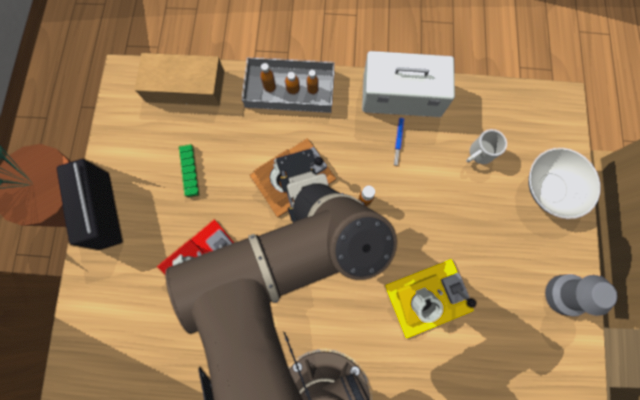

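```bash
cat > ov.py <<'E'
import sys
from mv import *
k=sys.argv[1]
M=rot();p=env.read_state()["tool_pos"];b=p+.0826*M[:,2];bz=-M[:,2]
c=env.capture('scene');x,y,w,h=330,150,90,80;f=8
im=cv2.resize(c['image'][y:y+h,x:x+w],None,fx=f,fy=f,interpolation=cv2.INTER_CUBIC)
def dr(P,col):
    q=((proj(c,P)-[x,y]+.5)*f-.5).astype(np.int32);cv2.polylines(im,[q],False,col,1)
t=np.linspace(0,2*np.pi,60)
def circ(cc,u,v,r,col):dr([cc+r*np.cos(i)*u+r*np.sin(i)*v for i in t],col)
circ(rim,up,ys,.024,(0,0,255));circ(rim,up,ys,.032,(0,0,255));dr([seat,seat+.2*a],(0,0,255))
u=M[:,0];v=M[:,1];circ(b,u,v,.022,(255,0,0));circ(b+.072*bz,u,v,.022,(255,0,0));dr([b,b+.1*bz],(255,0,0))
cv2.imwrite(f'pics/ov_{k}.png',im)
E
python3 ov.py a
```

```text
(no output)
```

View pics/ov_a.png

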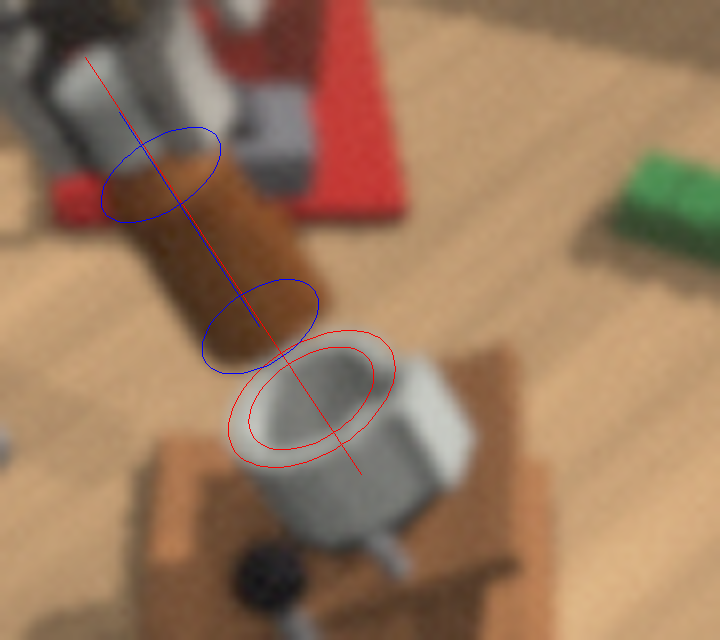

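```bash
cat > g.py <<'E'
import sys
from mv import *
# args: h mm, al deg, du mm, dy mm
h,al,du,dy=map(float,sys.argv[1:5])
stt()
M=rot();p=env.read_state()["tool_pos"];b=p+.0826*M[:,2];v=(b-seat);F=env.read_state()["contact_force"]
rb=M@Rdown(-89.7).T[:, :] if False else M@Rdown(-89.7).T
xr=rb[:,0];print("rel up/y/a mm",(np.array([v@up,v@ys,v@a])*1000).round(1),"axis err",np.degrees(np.arccos(np.clip(-M[:,2]@a,-1,1))).round(2),"rib al",np.degrees(np.arctan2(xr@ys,xr@up)).round(1),"F up/y/a",(F@np.c_[up,ys,a]).round(1))
goal(seat+a*(.0826+h/1000)+up*du/1000+ys*dy/1000,Rcup(al,-89.7))
E
python3 g.py 44 -17 0 0
```

```text
t 6.42 j [ 0.526 -0.133 -0.684 -0.144 -0.508 -0.047] p [0.5032 0.1028 0.2007] F [-0.5 -0.  -1.7] M [-1.3   1.63  0.  ] w 0.0314
x az -66.6 z [ 0.391  0.307 -0.868]
rel up/y/a mm [-0.3 -0.8 77.6] axis err 0.22 rib al -17.1 F up/y/a [-1.2  0.3 -1.3]
shift [-0.003, 0.001, 0.112] turn [0.002, 0.0, -0.001] | rows needed 1.0 1.0
```

Request:
step_arm(deltas=[[0, [-0.003, 0.001, 0.112], [0, 0, 0]], [0, [-0.003, 0.001, 0.112], [0, 0, 0]], [0, [-0.003, 0.001, 0.122], [0, 0, 0]], [0, [-0.003, 0.001, 0.132], [0, 0, 0]], [0, [-0.003, 0.001, 0.142], [0, 0, 0]]])

```text
clock: 7.05
tool_pos: [0.5195, 0.1166, 0.1644]
eef_rot: [-0.246, 0.797, -0.546, 0.077]
contact_force: [-0.1, -0.3, -2.4]
grip_width: 0.0315
```

```bash
python3 g.py 30 -17 0 0; python3 ov.py b
```

```text
t 7.05 j [ 0.535 -0.048 -0.703 -0.165 -0.403 -0.03 ] p [0.5195 0.1166 0.1644] F [-0.1 -0.3 -2.4] M [-1.26  1.7  -0.01] w 0.0315
x az -66.6 z [ 0.392  0.307 -0.867]
rel up/y/a mm [ 0.1 -0.  35.4] axis err 0.14 rib al -17.1 F up/y/a [-1.5 -0.2 -2. ]
shift [-0.0, 0.001, 0.018] turn [0.002, 0.0, -0.001] | rows needed 1.0 1.0
```

View pics/ov_b.png

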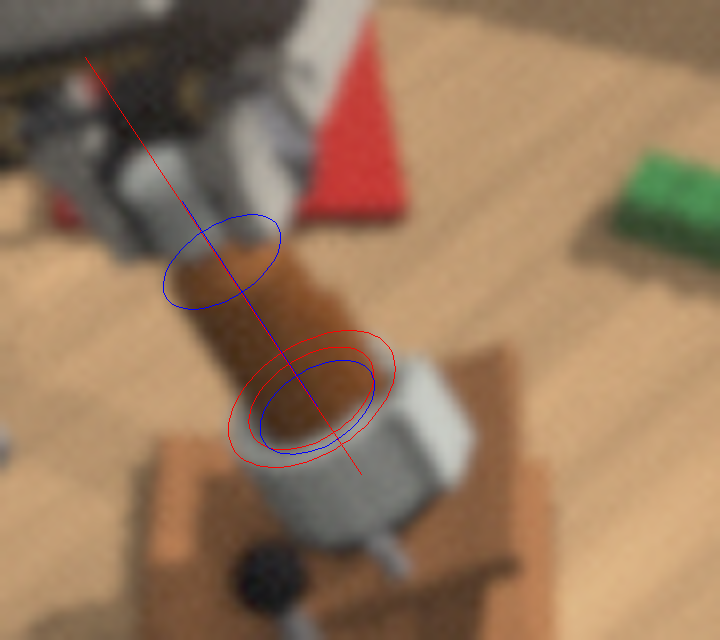

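Request:
step_arm(deltas=[[0, [0, 0.001, 0.01], [0, 0, 0]], [0, [0, 0.001, 0.018], [0, 0, 0]], [0, [0, 0.001, 0.026], [0, 0, 0]]])

```text
clock: 7.48
tool_pos: [0.5222, 0.119, 0.1568]
eef_rot: [-0.246, 0.798, -0.546, 0.077]
contact_force: [-0.4, 0.2, -2.5]
grip_width: 0.0312
```

```bash
python3 g.py 20 -17 0 0
```

```text
t 7.47 j [ 0.537 -0.03  -0.706 -0.172 -0.384 -0.023] p [0.5222 0.119  0.1568] F [-0.4  0.2 -2.5] M [-1.27  1.72 -0.01] w 0.0312
x az -66.6 z [ 0.391  0.307 -0.867]
rel up/y/a mm [-0.5  0.3 27. ] axis err 0.18 rib al -17.1 F up/y/a [-1.4  0.4 -2.1]
shift [0.0, -0.001, 0.023] turn [0.002, 0.0, -0.001] | rows needed 1.0 1.0
```

Still no contact force at 27 mm, so it's going in freely. Continuing.

Request:
step_arm(deltas=[[0, [0, 0, 0.01], [0, 0, 0]], [0, [0, 0, 0.02], [0, 0, 0]], [0, [0, 0, 0.03], [0, 0, 0]]])

```text
clock: 7.85
tool_pos: [0.5258, 0.1219, 0.1488]
eef_rot: [-0.245, 0.798, -0.546, 0.077]
contact_force: [-0.7, 0.7, -1.8]
grip_width: 0.0315
```

```bash
python3 g.py 10 -17 0 0; python3 ov.py c
```

```text
t 7.85 j [ 0.538 -0.01  -0.706 -0.18  -0.363 -0.015] p [0.5258 0.1219 0.1488] F [-0.7  0.7 -1.8] M [-1.26  1.7  -0.07] w 0.0315
x az -66.6 z [ 0.391  0.307 -0.868]
rel up/y/a mm [-0.6  0.3 17.8] axis err 0.19 rib al -17.1 F up/y/a [-1.   1.  -1.5]
shift [0.0, -0.001, 0.026] turn [0.002, 0.0, -0.001] | rows needed 1.0 1.0
```

View pics/ov_c.png

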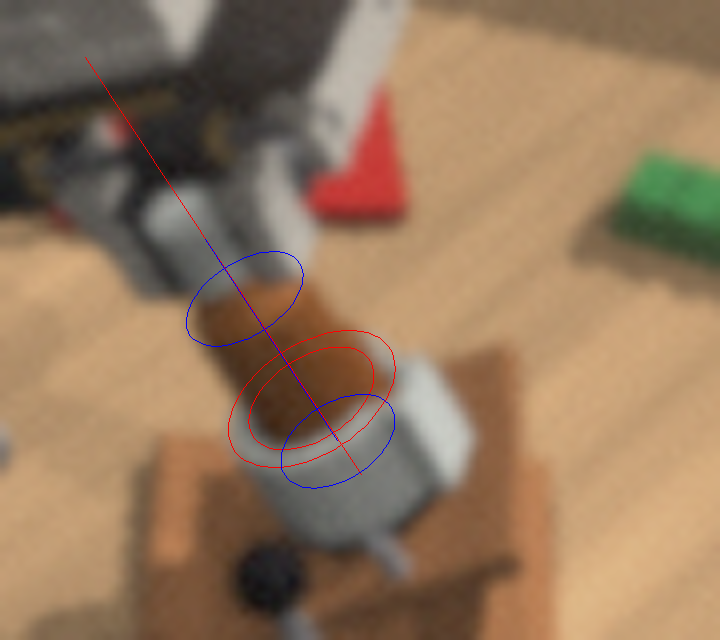

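The bottle is in the cup and following the predicted pose, with the rib in the notch on the right side. I'll keep going to the floor.

Request:
step_arm(deltas=[[0, [0, 0, 0.012], [0, 0, 0]], [0, [0, 0, 0.024], [0, 0, 0]], [0, [0, 0, 0.036], [0, 0, 0]], [0, [0, 0, 0.044], [0, 0, 0]], [0, [0, 0, 0.05], [0, 0, 0]]])

```text
clock: 8.52
tool_pos: [0.5317, 0.1266, 0.1352]
eef_rot: [-0.245, 0.798, -0.546, 0.077]
contact_force: [-0.7, -0.5, -1.6]
grip_width: 0.0316
```

```bash
python3 g.py 0 -17 0 0
```

```text
t 8.53 j [ 0.539  0.024 -0.706 -0.195 -0.33   0.   ] p [0.5317 0.1266 0.1352] F [-0.7 -0.5 -1.6] M [-1.28  1.72  0.07] w 0.0316
x az -66.6 z [ 0.391  0.307 -0.868]
rel up/y/a mm [-0.9  0.4  2.3] axis err 0.22 rib al -17.1 F up/y/a [-1.5  0.1 -0.9]
shift [0.0, -0.002, 0.008] turn [0.002, 0.0, -0.001] | rows needed 1.0 1.0
```

Request:
step_arm(deltas=[[0, [0, -0.002, 0.008], [0, 0, 0]], [0, [0, -0.002, 0.014], [0, 0, 0]], [0, [0, -0.002, 0.018], [0, 0, 0]]])

```text
clock: 8.9
tool_pos: [0.5335, 0.1271, 0.1327]
eef_rot: [-0.245, 0.798, -0.545, 0.077]
contact_force: [-28.6, -16.3, 39.3]
grip_width: 0.0315
```

```bash
python3 g.py 0 -17 0 0
```

```text
t 8.9 j [ 0.538  0.031 -0.705 -0.2   -0.324  0.007] p [0.5335 0.1271 0.1327] F [-28.6 -16.3  39.3] M [-1.87  4.94  0.93] w 0.0315
x az -66.6 z [ 0.391  0.307 -0.867]
rel up/y/a mm [-0.6 -0.3 -0.8] axis err 0.18 rib al -17.0 F up/y/a [-8.6  4.8 50.3]
shift [-0.002, -0.001, -0.003] turn [0.002, 0.0, -0.0] | rows needed 1.0 1.0
```

Request:
step_arm(deltas=[[0, [0, 0, 0.002], [0, 0, 0.03]], [0, [0, 0, 0.002], [0, 0, 0.1]], [0, [0, 0, 0.002], [0, 0, 0.2]], [0, [0, 0, 0.002], [0, 0, 0.3]], [0, [0, 0, 0.002], [0, 0, 0.4]], [0, [0, 0, 0.002], [0, 0, 0.5]], [0, [0, 0, 0.002], [0, 0, 0.6]], [0, [0, 0, 0.002], [0, 0, 0.65]]])

```text
clock: 9.9
tool_pos: [0.5342, 0.1272, 0.1334]
eef_rot: [0.253, -0.428, 0.866, 0.053]
contact_force: [-5.4, -4.7, 8.9]
grip_width: 0.0315
```

```bash
python3 g.py 0 -90 0 0; python3 ov.py d
```

```text
t 9.9 j [ 0.537  0.031 -0.704 -0.2   -0.323 -1.017] p [0.5342 0.1272 0.1334] F [-5.4 -4.7  8.9] M [-1.62  1.76 -0.09] w 0.0315
x az -125.3 z [ 0.393  0.308 -0.867]
rel up/y/a mm [ 0.5 -0.8 -0.5] axis err 0.06 rib al -75.7 F up/y/a [-1.8 -0.4 11.3]
shift [0.001, 0.003, -0.002] turn [0.0, -0.001, 0.159] | rows needed 1.0 2.0
```

View pics/ov_d.png

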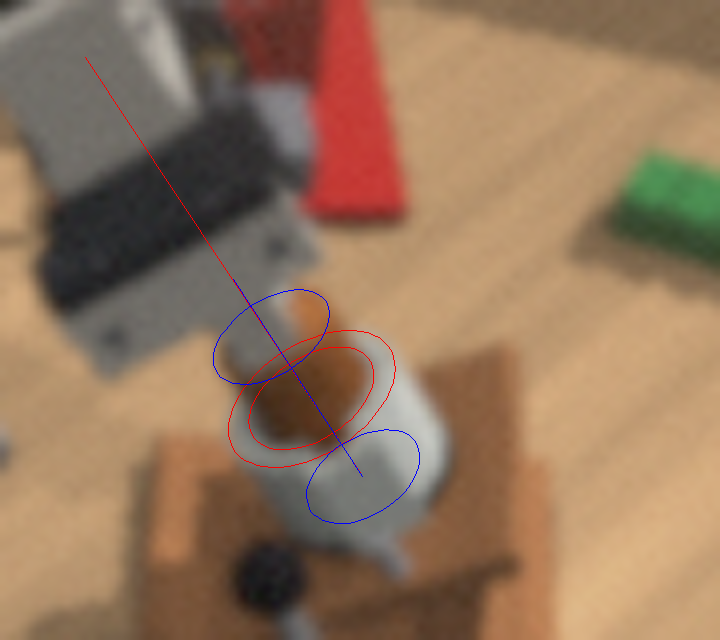

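The cup has turned with the bottle: its bulge now faces the camera at crop (400,420). I'll go on to the stop.

Request:
step_arm(deltas=[[0, [0.001, 0.002, 0], [0, 0, 0.08]], [0, [0.001, 0.002, 0], [0, 0, 0.14]], [0, [0.001, 0.002, 0], [0, 0, 0.18]], [0, [0.001, 0.002, 0], [0, 0, 0.21]], [0, [0.001, 0.002, 0], [0, 0, 0.24]], [0, [0.001, 0.002, 0], [0, 0, 0.24]]])

```text
clock: 10.7
tool_pos: [0.5339, 0.1271, 0.1333]
eef_rot: [0.239, -0.257, 0.931, 0.099]
contact_force: [0.7, -4.4, 0.4]
grip_width: 0.0313
```

```bash
python3 g.py 0 -96 0 0; python3 ov.py e
```

```text
t 10.7 j [ 0.538  0.03  -0.706 -0.198 -0.321 -1.399] p [0.5339 0.1271 0.1333] F [ 0.7 -4.4  0.4] M [-2.53  0.83 -0.58] w 0.0313
x az -150.3 z [ 0.394  0.307 -0.866]
rel up/y/a mm [ 0.2 -0.7 -0.4] axis err 0.04 rib al -97.5 F up/y/a [-1.7 -3.9  1.4]
shift [0.001, 0.002, -0.001] turn [-0.0, -0.0, -0.016] | rows needed 1.0 1.0
```

View pics/ov_e.png

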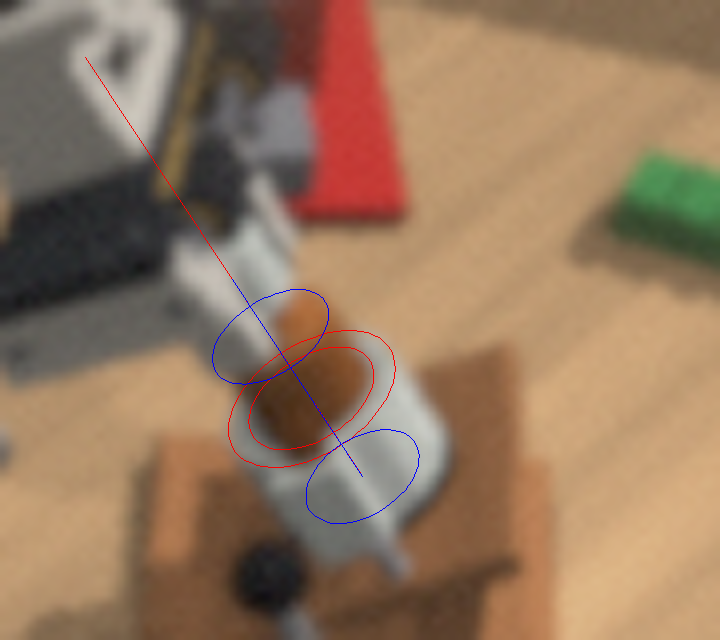

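Request:
step_arm(deltas=[[0, [0, 0.001, 0], [0, 0, 0.03]], [0, [0, 0.001, 0], [0, 0, 0.06]], [0, [0, 0.001, 0], [0, 0, 0.08]]])

```text
clock: 11.12
tool_pos: [0.5348, 0.1279, 0.1342]
eef_rot: [0.233, -0.198, 0.945, 0.114]
contact_force: [4.0, -0.7, -0.8]
grip_width: 0.0313
```

```bash
python3 g.py 0 -96 0 0; python3 ov.py f
```

```text
t 11.12 j [ 0.539  0.03  -0.706 -0.196 -0.319 -1.526] p [0.5348 0.1279 0.1342] F [ 4.  -0.7 -0.8] M [-1.66 -0.05  0.07] w 0.0313
x az -158.4 z [ 0.395  0.308 -0.865]
rel up/y/a mm [ 1.8 -0.7 -0.2] axis err 0.09 rib al -104.6 F up/y/a [ 2. -3. -2.]
shift [0.006, 0.001, -0.001] turn [-0.0, 0.001, -0.095] | rows needed 1.0 1.0
```

View pics/ov_f.png

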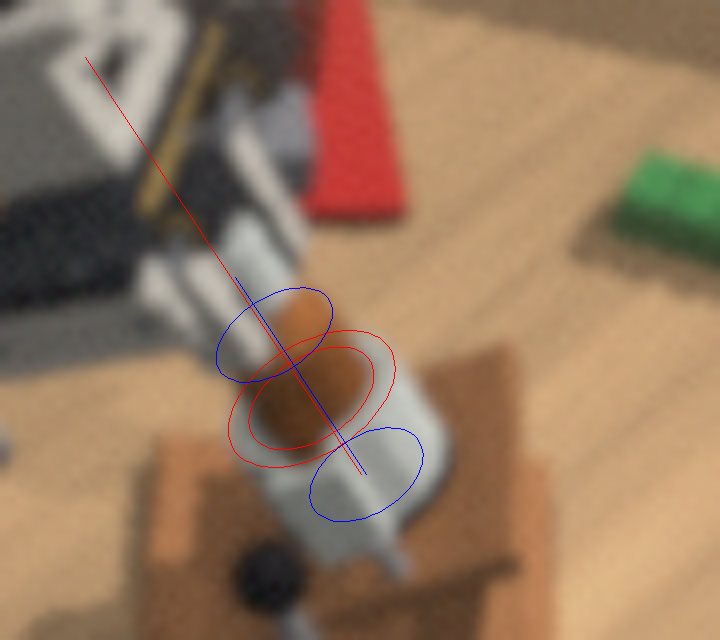

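The cup didn't move between this picture and the previous one while the hand turned 7° more, so it is at the stop and the cap slipped in the grip. Releasing and backing off along the axis.

Request:
step_arm(deltas=[[100, [0, 0, 0], [0, 0, 0]], [100, [0, 0, 0], [0, 0, 0]], [100, [0, 0, 0], [0, 0, 0]], [100, [0, 0, 0], [0, 0, 0]], [100, [0, 0, -0.1], [0, 0, 0]], [100, [0, 0, -0.25], [0, 0, 0]], [100, [0, 0, -0.45], [0, 0, 0]], [100, [0, 0, -0.45], [0, 0, 0]]])

```text
clock: 12.18
tool_pos: [0.4821, 0.0861, 0.2564]
eef_rot: [0.237, -0.198, 0.944, 0.115]
contact_force: [1.0, 0.2, -0.9]
grip_width: 0.0877
```

```bash
cat > chk.py <<'E'
import sys
from mv import *
stt()
al=-np.pi/2
for c,(x,y,w,h),f,n in [(env.capture('scene'),(335,150,80,110),7,'s'),(env.capture('top'),(240,120,110,100),7,'t')]:
    im=cv2.resize(c['image'][y:y+h,x:x+w],None,fx=f,fy=f,interpolation=cv2.INTER_CUBIC)
    if n=='s':im=im[:600]
    cv2.imwrite(f'pics/raw{n}_{sys.argv[1]}.png',im[:600])
    def dr(P,col):
        q=((proj(c,P)-[x,y]+.5)*f-.5).astype(np.int32);cv2.polylines(im,[q],False,col,1)
    t=np.linspace(0,2*np.pi,60)
    for cc,r in [(rim,.024),(rim,.032),(seat+.116*a,.016),(seat+.072*a,.022)]:
        dr([cc+r*np.cos(i)*up+r*np.sin(i)*ys for i in t],(0,0,255))
    d=np.cos(al)*up+np.sin(al)*ys
    dr([rim,rim+.041*d,seat+.041*d],(255,0,0))
    cv2.imwrite(f'pics/chk{n}_{sys.argv[1]}.png',im[:600])
E
python3 chk.py a
python3 -c "
from mv import *
P=O-.083*xs-.1*ys
goal([P[0],P[1],.23],Rdown(np.degrees(psi)-90))"
```

```text
t 12.18 j [ 0.517 -0.248 -0.645 -0.119 -0.648 -1.599] p [0.4821 0.0861 0.2564] F [ 1.   0.2 -0.9] M [-0.99  1.27 -0.  ] w 0.0877
x az -158.5 z [ 0.403  0.311 -0.861]
shift [-0.115, -0.313, 0.104] turn [-0.237, 0.305, -1.13] | rows needed 2.0 11.0
```

View pics/chks_a.png

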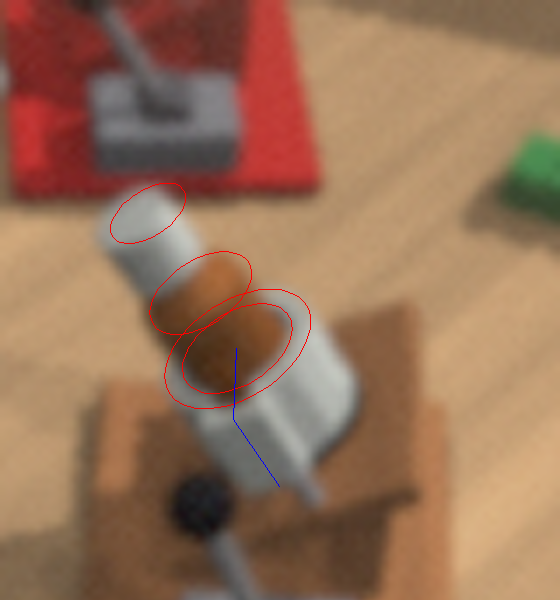

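View pics/raws_a.png

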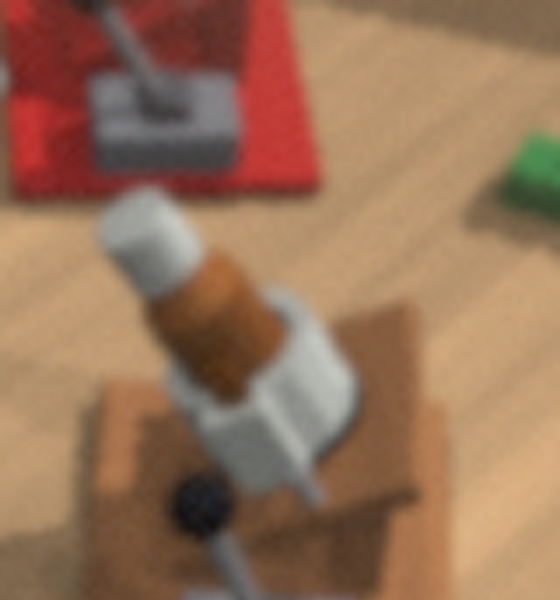

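View pics/chkt_a.png

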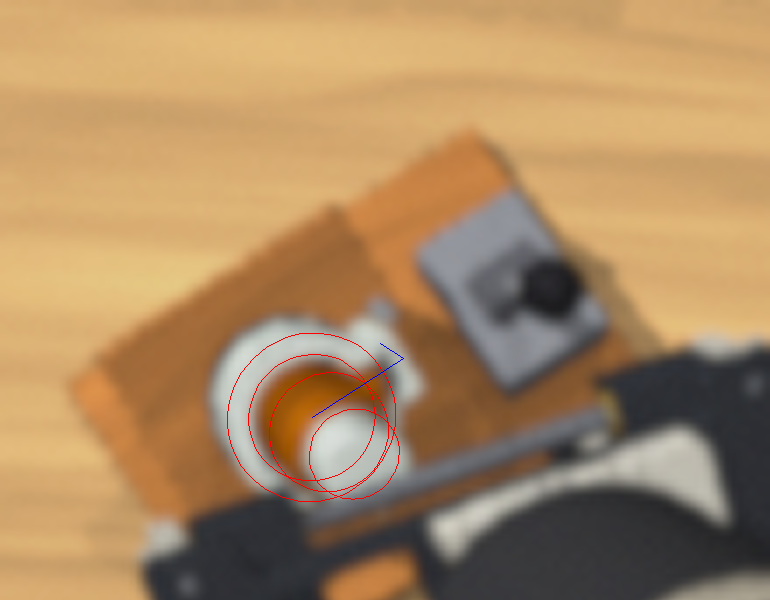

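Top view: the bulge points sideways at the lever as predicted for the stop, with its midpoint near (385,355), and the cap is at the predicted home spot (355,455). Next is the lever.

Request:
step_arm(deltas=[[100, [-0.02, -0.05, 0], [0, 0, -0.1]], [60, [-0.05, -0.12, 0.02], [-0.05, 0.06, -0.22]], [0, [-0.08, -0.2, 0.05], [-0.08, 0.11, -0.4]], [0, [-0.1, -0.26, 0.08], [-0.11, 0.14, -0.52]], [0, [-0.115, -0.313, 0.1], [-0.14, 0.18, -0.66]], [0, [-0.115, -0.313, 0.104], [-0.16, 0.21, -0.78]], [0, [-0.115, -0.313, 0.104], [-0.19, 0.25, -0.92]], [0, [-0.115, -0.313, 0.104], [-0.22, 0.28, -1.0]]])

```text
clock: 13.28
tool_pos: [0.5616, 0.0227, 0.2274]
eef_rot: [-0.062, 0.778, -0.625, -0.036]
contact_force: [-0.8, 0.6, -0.8]
grip_width: 0.0236
```

```bash
python3 -c "
from mv import *
stt()
P=O-.083*xs-.1*ys
goal([P[0],P[1],.23],Rdown(np.degrees(psi)-90))"
```

```text
t 13.28 j [ 0.294  0.162 -0.203 -0.142 -1.146 -0.022] p [0.5616 0.0227 0.2274] F [-0.8  0.6 -0.8] M [-0.47  0.2   0.04] w 0.0236
x az -77.4 z [ 0.023  0.142 -0.99 ]
shift [-0.002, -0.001, -0.009] turn [-0.052, 0.076, -0.283] | rows needed 1.0 3.0
```

Request:
step_arm(deltas=[[0, [0, 0, 0], [-0.02, 0.03, -0.1]], [0, [0, 0, 0], [-0.035, 0.055, -0.2]], [0, [0, 0, 0], [-0.052, 0.076, -0.283]], [0, [0, 0, 0], [-0.052, 0.076, -0.283]]])

```text
clock: 13.78
tool_pos: [0.561, 0.0234, 0.2249]
eef_rot: [0.001, 0.899, -0.438, -0.002]
contact_force: [-0.0, -0.6, -0.3]
grip_width: 0.0003
```

```bash
python3 -c "
from mv import *
stt()
P=O-.083*xs-.1*ys
goal([P[0],P[1],.093],Rdown(np.degrees(psi)-90))"; python3 chk.py b
```

```text
t 13.78 j [ 3.900e-01  1.770e-01 -2.410e-01 -1.000e-03 -1.158e+00  2.740e-01] p [0.561  0.0234 0.2249] F [-0.  -0.6 -0.3] M [-0.04  0.08 -0.  ] w 0.0003
x az -52.0 z [-0.004 -0.001 -1.   ]
shift [0.004, -0.003, 0.44] turn [0.002, 0.001, -0.0] | rows needed 3.0 1.0
t 13.78 j [ 3.900e-01  1.770e-01 -2.410e-01 -1.000e-03 -1.158e+00  2.740e-01] p [0.561  0.0234 0.2249] F [-0.  -0.6 -0.3] M [-0.04  0.08 -0.  ] w 0.0003
x az -52.0 z [-0.004 -0.001 -1.   ]
```

View pics/raws_b.png

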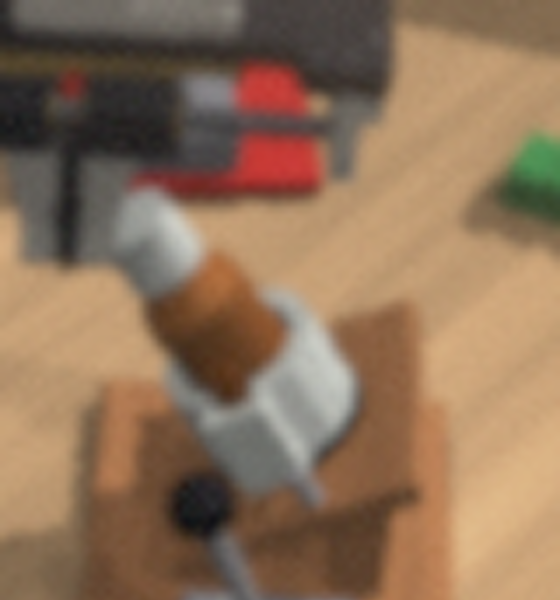

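View pics/rawt_b.png

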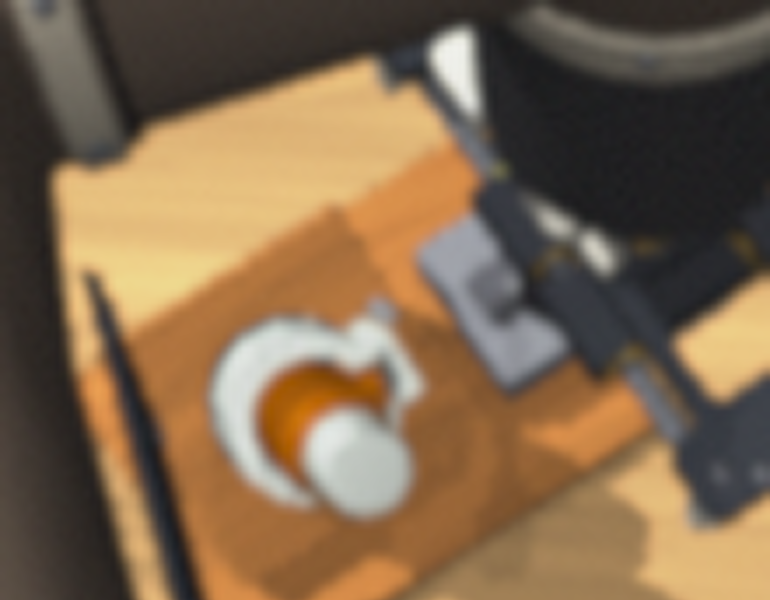

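The raised gripper is clear of the cap, and in top the rib can be seen sitting in the notch at (375,385). Going down in front of the ball.

Request:
step_arm(deltas=[[0, [0.004, -0.003, 0.15], [0, 0, 0]], [0, [0.004, -0.003, 0.3], [0, 0, 0]], [0, [0.004, -0.003, 0.44], [0, 0, 0]], [0, [0.004, -0.003, 0.44], [0, 0, 0]]])

```text
clock: 14.38
tool_pos: [0.56, 0.0215, 0.0908]
eef_rot: [0.002, 0.897, -0.441, -0.004]
contact_force: [0.1, -0.3, 0.4]
grip_width: 0.0001
```

```bash
python3 chk.py c; python3 -c "
from mv import *
for x in (-.03,.002,.012,.018):
  P=O+x*xs-.1*ys
  print(x);goal([P[0],P[1],.093],Rdown(np.degrees(psi)-90))"
```

```text
t 14.38 j [ 0.386  0.304 -0.409 -0.003 -0.866  0.273] p [0.56   0.0215 0.0908] F [ 0.1 -0.3  0.4] M [-0.06  0.12 -0.04] w 0.0001
x az -52.4 z [-0.009 -0.001 -1.   ]
-0.03
shift [-0.005, -0.174, 0.006] turn [0.001, 0.001, -0.003] | rows needed 1.0 1.0
0.002
shift [-0.005, -0.281, 0.005] turn [0.001, 0.001, -0.003] | rows needed 2.0 1.0
0.012
shift [-0.005, -0.314, 0.005] turn [0.001, 0.001, -0.003] | rows needed 2.0 1.0
0.018
shift [-0.005, -0.334, 0.005] turn [0.001, 0.001, -0.003] | rows needed 2.0 1.0
```

View pics/raws_c.png

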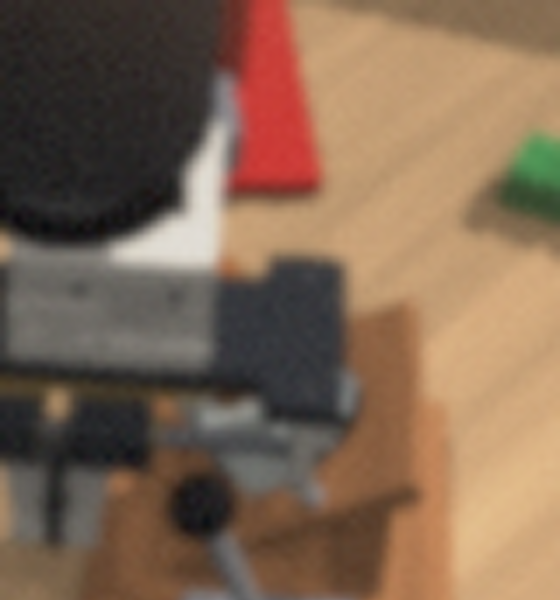

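The shut fingers (55,500) stand in front of the ball (200,505), level with it. Pushing it to the rear.

Request:
step_arm(deltas=[[0, [-0.005, -0.04, 0.005], [0, 0, 0]], [0, [-0.005, -0.08, 0.005], [0, 0, 0]], [0, [-0.005, -0.12, 0.005], [0, 0, 0]], [0, [-0.005, -0.16, 0.005], [0, 0, 0]], [0, [-0.005, -0.2, 0.005], [0, 0, 0]], [0, [-0.005, -0.24, 0.005], [0, 0, 0]], [0, [-0.005, -0.27, 0.005], [0, 0, 0]], [0, [-0.005, -0.27, 0.005], [0, 0, 0]]])

```text
clock: 15.48
tool_pos: [0.6267, 0.0737, 0.0928]
eef_rot: [0.0, 0.898, -0.44, -0.001]
contact_force: [-0.8, 0.1, -0.1]
grip_width: 0.0002
```

```bash
python3 chk.py d; python3 -c "
from mv import *
for x in (.005,.012,.02,.03):
  P=O+x*xs-.1*ys
  print(x);goal([P[0],P[1],.093],Rdown(np.degrees(psi)-90))"
```

```text
t 15.47 j [ 0.425  0.4   -0.254 -0.002 -0.919  0.235] p [0.6267 0.0737 0.0928] F [-0.8  0.1 -0.1] M [-0.03  0.21 -0.04] w 0.0002
x az -52.3 z [-0.002  0.001 -1.   ]
0.005
shift [0.0, -0.021, -0.0] turn [0.001, 0.001, -0.003] | rows needed 1.0 1.0
0.012
shift [0.0, -0.044, -0.0] turn [0.001, 0.001, -0.003] | rows needed 1.0 1.0
0.02
shift [-0.0, -0.071, -0.0] turn [0.001, 0.001, -0.003] | rows needed 1.0 1.0
0.03
shift [-0.0, -0.104, -0.0] turn [0.001, 0.001, -0.003] | rows needed 1.0 1.0
```

View pics/raws_d.png

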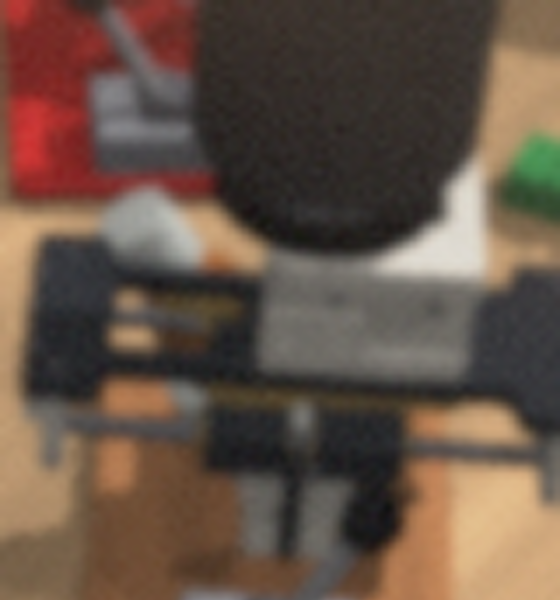

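The ball has gone over to (370,515). I'll push on in small steps until it hits the stop.

Request:
step_arm(deltas=[[0, [0, -0.015, 0], [0, 0, 0]], [0, [0, -0.03, 0], [0, 0, 0]], [0, [0, -0.04, 0], [0, 0, 0]], [0, [0, -0.05, 0], [0, 0, 0]]])

```text
clock: 16.08
tool_pos: [0.6337, 0.0792, 0.0927]
eef_rot: [0.005, 0.898, -0.441, -0.004]
contact_force: [-18.0, -13.1, 14.1]
grip_width: 0.0004
```

```bash
python3 chk.py e
```

```text
t 16.07 j [ 0.429  0.416 -0.228 -0.001 -0.939  0.229] p [0.6337 0.0792 0.0927] F [-18.  -13.1  14.1] M [-4.72  6.37  0.  ] w 0.0004
x az -52.3 z [-0.011 -0.004 -1.   ]
```

View pics/raws_e.png

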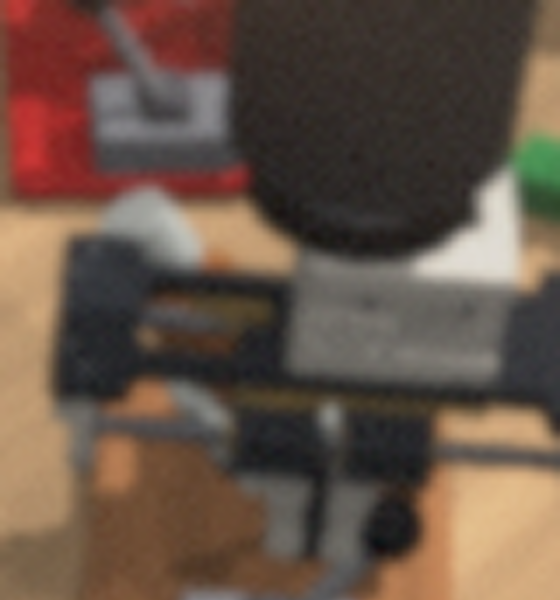

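With 22 N on it the lever is at its stop, and the ball is at (390,520). Backing off, then up and away.

Request:
step_arm(deltas=[[0, [0, 0.05, 0], [0, 0, 0]], [0, [0, 0.15, 0], [0, 0, 0]], [0, [0, 0.3, 0], [0, 0, 0]], [0, [0, 0.3, 0], [0, 0, 0]], [0, [0, 0.3, -0.2], [0, 0, 0]], [0, [0, 0.3, -0.4], [0, 0, 0]], [0, [0, 0.4, -0.55], [0, 0, 0]], [0, [0, 0.6, -0.6], [0, 0, 0]]])

```text
clock: 17.18
tool_pos: [0.4954, -0.0295, 0.2779]
eef_rot: [0.003, 0.898, -0.44, -0.002]
contact_force: [0.2, -1.2, 0.5]
grip_width: 0.0005
```

```bash
python3 chk.py f;python3 - <<'E'
from mv import *
c=env.capture('scene');x,y,w,h=350,200,50,50
def ball(c,box):
    x,y,w,h=box;m=(c["image"][y:y+h,x:x+w].max(2)<45).astype(np.uint8);n,l,st,ce=cv2.connectedComponentsWithStats(m);i=1+np.argmax(st[1:,4]);return ce[i]+[x,y],st[i]
print(ball(c,(375,212,30,25)))
for L in (.8,.9,1.0):
    th=L-.5;print(L,proj(c,O-.1*ys+.034*zs+.08*(np.sin(th)*xs+np.cos(th)*zs)))
E
```

```text
t 17.18 j [ 0.338  0.032 -0.285  0.002 -1.261  0.32 ] p [ 0.4954 -0.0295  0.2779] F [ 0.2 -1.2  0.5] M [-0.1   0.15 -0.01] w 0.0005
x az -52.2 z [-0.006 -0.004 -1.   ]
(array([389.52272727, 225.04545455]), array([11, 10,  8,  7, 44], dtype=int32))
0.8 [[384.92316813 222.838962  ]]
0.9 [[387.78747068 223.79814558]]
1.0 [[390.48826949 224.94577587]]
```

View pics/chks_f.png

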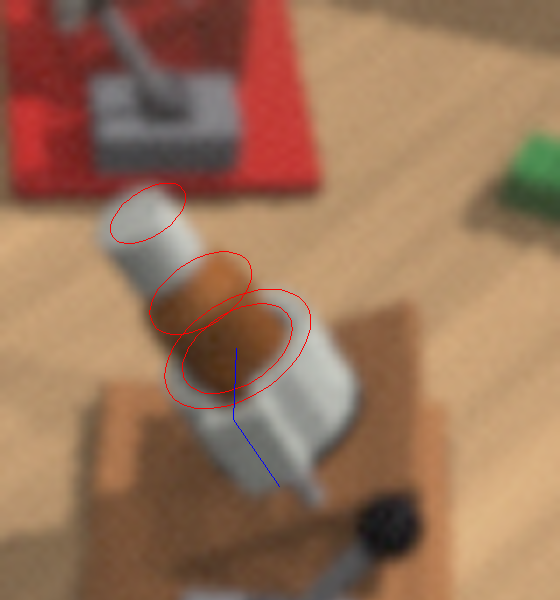

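View pics/rawt_f.png

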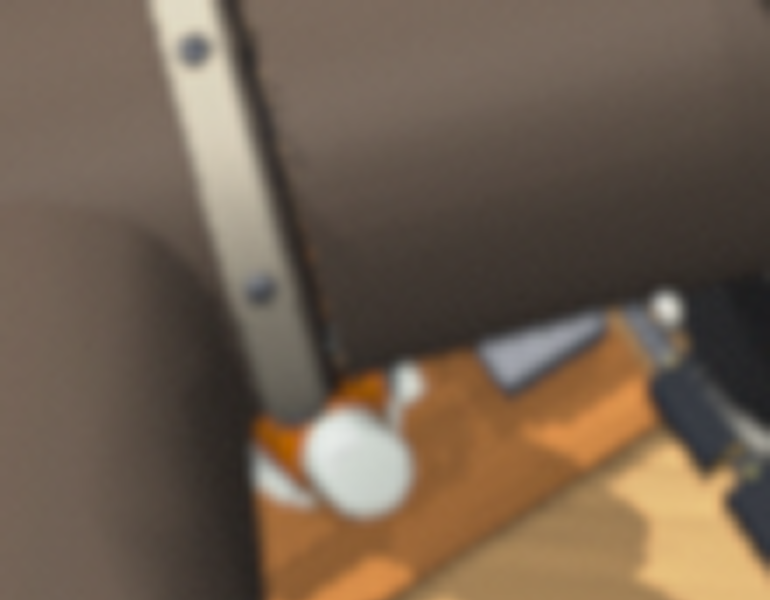

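Lever fits about 0.97–1.0 rad. One last check on the bottle: triangulate the cap top and compare its lean and depth with the cup's axis.

Run:
```python
from mv import *
import pickle
S,T=pickle.load(open("c0.pkl","rb"))
f=7
for us in [(140,215),(136,218)]:
  for ut in [(358,462),(356,458)]:
    p,g=tri(S,(335+(us[0]+.5)/f-.5,150+(us[1]+.5)/f-.5),T,(240+(ut[0]+.5)/f-.5,120+(ut[1]+.5)/f-.5))
    v=p-seat;print(p.round(4),g.round(4),"up/y/a",(np.array([v@up,v@ys,v@a])*1000).round(1))
```

```text
[0.5175 0.1157 0.1611] 0.0003 up/y/a [ -3.1   0.4 116.2]
[0.5183 0.1159 0.1616] 0.0018 up/y/a [-2.200e+00  1.000e-01  1.163e+02]
[0.5172 0.1151 0.16  ] 0.002 up/y/a [-4.200e+00  1.000e-01  1.156e+02]
[0.518  0.1153 0.1606] 0.0035 up/y/a [ -3.3  -0.2 115.7]
```

The cap top is 116 mm out along the cup's axis and about 3 mm off it (about 1.5° lean), so the bottle is home. Handing in.

```bash
python3 -c "
from mv import *
stt();print(env.close_job())"
```

```text
t 17.32 j [ 0.337  0.029 -0.289  0.    -1.259  0.32 ] p [ 0.4929 -0.0308  0.2772] F [0.8 0.7 0.6] M [0.03 0.03 0.05] w 0.0003
x az -52.4 z [-0.006 -0.003 -1.   ]
the job is handed in; nothing more can be done
None
```

I gripped the ribbed bottle by its cap and lowered it into the wooden stand's cup with the rib in the notch, down to the floor. I then turned bottle and cup clockwise to the stop and pushed the lock lever over to its stop. The job was handed in at 17.3 s; no verdict is reported.

What the last checks showed:
- **Bottle:** the cap top is 116 mm out along the cup's axis, as expected when home, and about 3 mm off it, a lean of about 1.5°.
- **Cup:** in the top view, before I moved the lever, the bulge pointed at the lever to within about 2° of the stop. The cup stayed put when I turned the hand 7° further, and the cap slipped in the grip.
- **Lever:** I pushed until about 22 N of resistance. The ball's position in the scene view fits a swing of about 0.97–1.0 rad.
- **Robot:** the gripper is raised and clear of everything.

Two points are less certain:
- **Camera fit:** the cup's rim fitted 2–3 mm differently in the two camera views, and the cap outline sits about 3 mm off in the scene view. Both are within the cup's play.
- **Other things on the table:** I did not measure them at the end. The arm kept clear of them and felt no unexpected contact force.

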